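# Reset the guarded lever and bar the guard

### The job

Take the bent rod from its rest, reach over the sill of the steel guard with it and pull the ball-ended lever behind the sill all the way towards the guard; use only the rod in there, and leave the paddle-ended lever as it is. After that, swing the keeper strap right over until its slot is fully down on the second bolt, so that it bars the opening, and see that the rod ends lying in both notches of its rest as you found it, bent end hanging down. Do not move the two bottles beside the guard or the bottle cap in front of it.

Things in the scene. Friction and masses are not known exactly. Their poses are not given: they have to be found in the camera images.
- rod: loose bent rod, 160 g: steel bar, 8 mm diameter, along its x. Origin: on the bar's axis at the middle of the black grip (80 long in x, 16 wide, 20 tall). +x to the bend, +z up as it lies in its rest. Bar from x = -76 mm to the bend at x = 190 mm; there an 8 mm leg goes square down to z = -85 mm. It balances near x = 28 mm
- rod_tip (a point): free end of the rod's bent leg (lowest point of its rounded end), at (190, 0, -85) mm in the rod's frame
- rod_rest: fixed aluminium rest, left or right of the guard. Origin: on the table straight under the rod's origin (115 mm up) as it lies there; +x towards the bent end. Base x -78 to 122, 60 wide, 8 high. Two posts 8 thick, 34 wide, at x = -60 and 105 mm, each with a notch 12 mm wide, floor 111 mm high, straight to 125 mm, flaring to about 27 mm wide at 139 mm
- guard: fixed steel guard. Origin: on the table under the front plate (6 thick, 204 wide); +x away from the robot, +y left. Sill 105 high between pillars 155 high at |y| 62 to 102. Well behind it x 3 to 132, cheeks 60 high at |y| = 98, then a grey box 93 high, x 132 to 182. Lever pivots at x = 62, y = 27 and -27, 30 mm high; which lever is on which side varies
- sill_mid (a point): middle of the sill's upper edge, (0, 0, 105) mm in the guard's frame
- ball_lever (a joint): hinge of the ball-ended lever about the guard's y axis, rad: 0 leaning 0.45 rad from upright away from the front plate (starts at 0 to 0.15), 0.9 (stop) leaning 0.45 rad towards the front plate. Stays where it is left; about 1.5 N at the ball moves it
- ball_lever_tip (a point): centre of the black ball (15 mm diameter) at the end of the ball-ended lever, 45 mm from its pivot; stem 8 mm diameter; grey base 44 x 34, 18 high on the well's floor
- paddle_lever (a joint): hinge of the paddle-ended lever, same sense, range and stiffness; starts anywhere; must stay as found
- paddle_lever_tip (a point): near the centre of the flat black paddle (5 thick, 20 wide along the guard's y, 24 tall) at the end of the other lever, 45 mm from its pivot
- keeper (a joint): hinge of the keeper strap at (-16, 78, 135) mm in the guard's frame, about its x axis, rad: 0 parked, leaning outwards (+y) 0.43 rad past upright; 2.0 (stop) closed, level across the opening, slot down over the second bolt. Starts at 0 to 0.3. Stiff: stays where it is left, about 1 N at its free end moves it
- keeper_slot (a point): centre of the open slot near the strap's free end, 156 mm from the hinge bolt. The strap is flat steel, 5 thick (guard's x), 22 wide, its end 173 mm from the hinge; closed, its upper edge is 146 mm high
- second_bolt (a point): the bolt on the right pillar that the slot drops over, at (-16, -78, 135) mm in the guard's frame; 8 mm shank, 15 mm head that ends at x = -26 mm
- bottle_right: bystander: loose filled bottle, 54 diameter, 166 tall, standing right of the guard; origin under its middle
- bottle_left: bystander: loose empty bottle, 54 diameter, 148 tall, standing left of the guard; origin under its middle
- scale: bystander: fixed bench scale, 205 x 180, 40 tall, on the side of the guard where the rest is not; origin under its middle
- cap: bystander: loose bottle cap, 29 diameter, 17 tall, on the table in front of the guard; origin under its middle

How it is judged (in metres and radians):
On the way, in this order (a step that is already met when the one before it is completed fails the run):
1. the rod touches the ball-ended lever (contact force between rod and ball_lever above 0.2 N), for 0.02 s.
2. the ball-ended lever is pulled right over towards the guard's front plate (value of joint ball_lever above 0.78 rad), for 0.1 s.
3. the keeper strap is swung over and its slot is down on the second bolt (value of joint ball_lever above 0.78 rad and value of joint keeper above 1.95 rad), for 0.2 s.
At the end, for the whole second after the job is handed in: Ball lever joint above 0.78 of 0.9 rad, keeper joint above 1.95 of 2.0 rad; rod at rest in both notches: origin within 13 mm along, 6 mm across and 6 mm in height of (0, 0, 115 mm) in the frame of its rest, bent leg at the +x end and hanging down (all of step 3 and x of rod in the frame of rod_rest between -0.013 and 0.013 m and y of rod in the frame of rod_rest between -0.006 and 0.006 m and z of rod in the frame of rod_rest between 0.109 and 0.121 m and x of rod_tip in the frame of rod_rest above 0.16 m and z of rod_tip in the frame of rod_rest below 0.05 m and linear speed of rod below 0.02 m/s); the robot touches nothing.
It fails at once if the robot itself touches one of the two levers (contact force between any of the fingers, the arm and ball_lever above 0.5 N or contact force between any of the fingers, the arm and paddle_lever above 0.5 N).
It fails at once if the paddle-ended lever is moved (its end by more than 8 mm) (distance of paddle_lever_tip from where it was at the start of the episode above 0.008 m).
It fails at once if a bottle beside the guard or the cap is moved more than 30 mm (distance of any of bottle_right, bottle_left, cap from where it was at the start of the episode above 0.03 m).
It also fails if it takes over 72 s, if anything falls off the work surface, if the arm or the gripper's body presses on something with over 40 N, if the wrist force passes 120 N, or if a joint passes its speed limit or range.

### The arm

A 7-joint arm with a two-finger parallel gripper is mounted at the origin on a cart in front of the work surface, level with it; the furniture and walls round the work are solid. World frame = base frame: x ahead of the robot, y to its left, z up, the work surface at z = 0. Lengths are in mm, angles in rad, forces in N, time in s.
With the tool pointing down it reaches from about 375 to 925 mm from the base axis. Payload 3.1 kg.
Tool frame: the origin (TCP) lies midway between the tips of the shut fingers; the grasp point (between the pads) lies 19 mm behind it; z points along the fingers, y is the direction in which the jaws open and shut (so a half turn about z gives the same grasp; the last joint's range is limited). The gripper opens to 85 mm and grips with 20 to 120 N. Pads are 22 mm wide; open, the fingers measure 114 mm over their backs; the gripper's body (76 mm by 85 mm) begins 54 mm behind the grasp point. The pads swing forward as they close: fully open they stand 13 mm farther back than shut.
Start: joints at [1.247, 0.383, 0.044, 1.598, -0.018, 1.161, -0.05], TCP at [145.546, -633.498, 231.269] pointing down, gripper open.
Joint ranges: [-2.61, 2.61], [-0.41, 2.15], [-1.48, 1.57], [0, 2.5], [-1.57, 4.71], [0.05, 1.97], [-2.85, 2.85]. Speed limits (rad/s): [2.79, 2.79, 3.14, 3.14, 3.14, 3.14, 3.14].

### API

Orientations are given as a unit quaternion [x, y, z, w].
In Python, from bench import manip, get_image, camera_model, ticket gives the robot as it stands. The module is installed in compiled form; this text tells all that it offers.
- The arm moves only by the tool apply_moves, never from a script. Its argument "series" is a list of rows, each an object of numbers: "claw": the closure in counts, from 0 (fully open) to 255 (shut); "dx", "dy", "dz": the shift along the tool's x, y, z in cm; "turn": the turn about the tool's z in degrees. A call has 1 to 20 rows; each row shifts and turns the pose as measured when the row begins, along the tool's axes as they then stand; what a row does not reach is not made up. A row lasts 1/12 s, in which the tool goes at most 41.7 mm and 7.16 degrees, less where a joint would pass 70% of its speed; a pose out of reach is approached as far as the arm can. A call is refused whole if a number of a shift passes 4.17 or a number of a turn 7.16, either way. A call with a gripper value outside its range is refused whole. The fingers move at their own pace and stop on an object; the grip force is fixed at half the most. Time passes only in rows, so rows that do not move let the fingers close. It gives the time, the measured TCP pose, the force and the opening at its end, in the units of the state.
- manip.observe(): the state, without advancing time (a new reading comes with each control period).
- get_image(name): name is "side" or "top" or "wrist"; returns (picture, depth): 400x640x3 uint8, red, green, blue; 400x640 float32, mm along the optical axis (not along the pixel's ray), 0 where there is no reading.
- camera_model(name): a dict with "K" (3x3 intrinsics, pixels), "dist_coeffs" ([k1, k2, p1, p2, k3] as OpenCV has them; the pictures are not rectified), "eye" and "orientation" of the camera in the world. Camera axes: x right, y down, z forward; pixel columns grow to the right and rows downward; lengths in mm; the calibration is good to about 2 mm. A picture is of the moment at which its call begins: read the wrist's pose just before it. camera_model takes no time and is no camera call; for the wrist camera it gives the pose at the moment of the call.
- ticket.job_done(): hands the job in, once; it reports no verdict.
The state is a dict: "t": time; "joint_pos": joint angles; "qvel": joint speeds; "tau": joint torques, N m; "tcp_pos": TCP position; "tool_rot": TCP orientation; "force": force on the tool from outside, world axes, zero at the start; "moment": the same for the moment, N m; "opening": opening from 0.0 (shut) to 1.0 (fully open).
Only numpy, scipy, OpenCV 4.12 (cv2) and the standard library are available. Lean on these libraries where they do the work, as an engineer would, in place of code of your own. Each camera call takes 0.05 s, during which the arm holds its last target. There are 200 camera calls.

## Working session

There is one attempt and no reset: what is moved stays moved. The work goes in short steps, Python scripts to look and compute and a tool call to move; the robot and the scene stay as the last step left them, time stands still between calls to the robot, and variables do not carry over. Pictures are saved under pics/ and viewed, about 8 in all and at most 12, crops included, and the job is handed in when it is done.

Besides the shell and the picture viewer there is one more tool, called after "Emit:" as name(argument=value, ...), one argument or row to a line, values as JSON. apply_moves: Moves the arm, as the interface text tells. Its arguments: {"type":"object","properties":{"series":{"type":"array","items":{"type":"object","properties":{"claw":{"type":"number"},"dx":{"type":"number"},"dy":{"type":"number"},"dz":{"type":"number"},"turn":{"type":"number"}}}}},"required":["series"]}

```bash
mkdir -p pics
cat > h.py <<'E'
import numpy as np, cv2
from bench import manip,get_image,camera_model,ticket
from scipy.spatial.transform import Rotation as R
def cm(n):
    c=camera_model(n); return np.array(c["K"],float),np.array(c["dist_coeffs"],float),np.array(c["eye"],float),c["orientation"]
def rot(o):
    o=np.array(o,float); return o if o.shape==(3,3) else R.from_quat(o).as_matrix()
def ray(n,uv,m=None):
    K,d,e,o=m or cm(n); p=cv2.undistortPoints(np.array(uv,float).reshape(-1,1,2),K,d)[:,0]
    return e,(rot(o)@np.c_[p,np.ones(len(p))].T).T
def onz(n,uv,z,m=None):
    e,r=ray(n,uv,m); return e+r*((z-e[2])/r[:,2:3])
def cloud(n,dep,m=None):
    v,u=np.mgrid[0:400,0:640]; e,r=ray(n,np.c_[u.ravel(),v.ravel()],m)
    P=e+r*dep.reshape(-1,1); P[dep.ravel()==0]=np.nan; return P.reshape(400,640,3)
def save(n,f):
    m=cm(n); p,d=get_image(n); cv2.imwrite(f"pics/{f}.png",p[:,:,::-1]); np.savez(f"pics/{f}.npz",p=p,d=d,P=cloud(n,d,m)); return p,d,m
E
python3 - <<'E'
from h import *
for n in("side","top"): 
    p,d,m=save(n,n+"0"); print(n,m[0].tolist(),m[2],rot(m[3]).round(3).tolist(),(d>0).mean())
print(manip.observe())
a=cv2.imread("pics/side0.png");b=cv2.imread("pics/top0.png")
E
```

```text
side [[459.25338754907335, 0.0, 326.20628936444854], [0.0, 459.25338754907335, 198.98770322197544], [0.0, 0.0, 1.0]] [ 264.68207217 -797.54694159  988.74240456] [[0.955, -0.186, 0.231], [-0.296, -0.653, 0.697], [0.021, -0.734, -0.679]] 0.9958984375
top [[399.30430908214726, 0.0, 320.1503272394776], [0.0, 399.30430908214726, 200.99468787461174], [0.0, 0.0, 1.0]] [ 405.43611035   25.61428352 1366.95167588] [[0.026, -0.992, 0.121], [-0.999, -0.028, -0.015], [0.019, -0.121, -0.993]] 0.99603515625
{'t': 0.1, 'joint_pos': array([ 1.24720418,  0.38378255,  0.04382204,  1.59944948, -0.01792773,
        1.16119726, -0.04988866]), 'qvel': array([-0.00031586, -0.00161649,  0.00074241, -0.00272491, -0.0001624 ,
        0.0001135 ,  0.00214261]), 'tau': array([ 2.70399018e-03, -4.34725428e+01,  1.02929693e+00, -2.50451446e+01,
        1.08735741e-02,  5.43719478e-03, -1.99590045e-05]), 'tcp_pos': array([ 145.34019631, -632.64716584,  229.97852519]), 'tool_rot': array([ 9.93628015e-01,  1.12702588e-01, -1.86631957e-04, -1.20795385e-03]), 'force': array([-0.08238724,  0.14756595, -0.43625572]), 'moment': array([ 0.00791826,  0.01903252, -0.02633677]), 'opening': 1.0008492170749874}
```

View pics/top0.png

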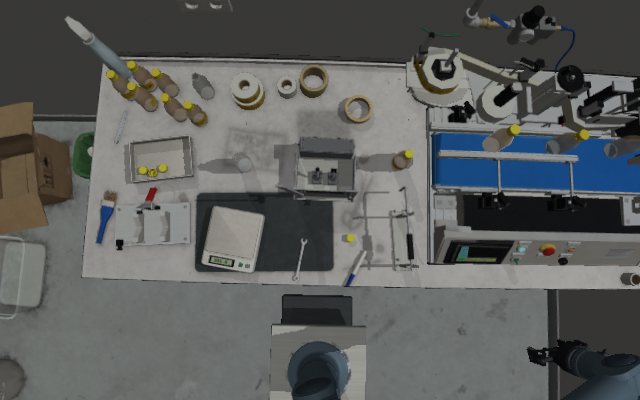

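View pics/side0.png

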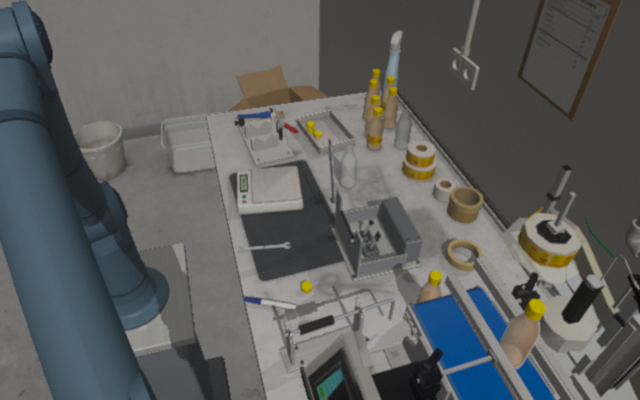

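Run:
```python
import cv2,numpy as np
a=cv2.imread("pics/top0.png")[125:275,270:430];b=cv2.imread("pics/side0.png")[130:370,240:440]
a=cv2.resize(a,None,fx=4,fy=4,interpolation=3)[:600];b=cv2.resize(b,None,fx=3,fy=3,interpolation=3)
a=a[:,:640]
cv2.imwrite("pics/c1.png",a);cv2.imwrite("pics/c2.png",cv2.resize(b,(500,600)))
```

```text
(no output)
```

View pics/c1.png

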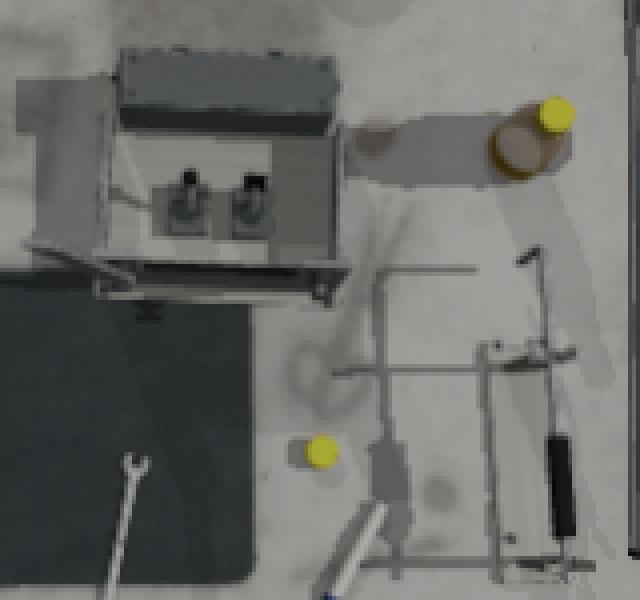

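View pics/c2.png

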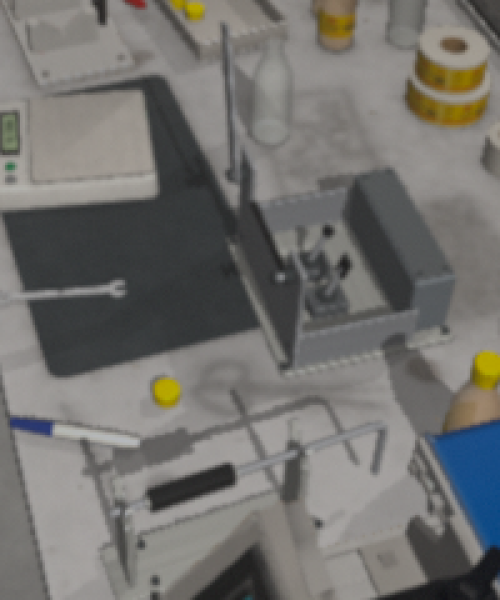

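The guard is at about (315,170) in the top view, with the ball lever on its left (317,169) and the paddle on its right (333,170). The rod lies on the rest at x≈408, bend away from the robot; the cap is at (350,238), the keeper parked to the left.

Run:
```python
from h import *
z=np.load("pics/top0.npz");p,P,=z['p'].astype(int),z['P']
def box(c0,c1,r0,r1): 
    m=np.zeros((400,640),bool);m[r0:r1,c0:c1]=1;return m
def rect(n,m):
    Q=P[m];Q=Q[~np.isnan(Q[:,0])];r=cv2.minAreaRect(Q[:,:2].astype(np.float32));print(n,len(Q),np.round(r[0],1),np.round(r[1],1),round(r[2],2),'z',Q[:,2].mean().round(1));return Q
g=box(285,365,125,205)
rect("boxtop",g&(abs(P[...,2]-93)<6)&box(285,365,125,160))
rect("pillars",g&(abs(P[...,2]-155)<8))
Q=P[g&(P[...,2]>95)&(P[...,2]<170)&box(285,365,175,205)];print(np.c_[Q][::6].round(0).tolist())
dark=p.max(2)<45
rod=box(395,420,180,275)&(P[...,2]>90)&(P[...,2]<150)
grip=rod&dark; Q=rect("grip",grip)
Q=rect("rod",rod)
print(np.round(Q[np.argsort(Q[:,0])],0)[::3].tolist())
yel=(p[...,0]>150)&(p[...,2]<80)
for n,b in(("cap",box(335,365,225,250)),("br",box(390,420,145,175))): rect(n,b&yel)
lev=dark&box(300,350,155,190);
for v,u in np.argwhere(lev): print(u,v,P[v,u].round(0),end=';')
```

```text
boxtop 781 [744.6 -11.1] [180.3  50.8] 88.53 z 93.8
pillars 60 [587.6  -9. ] [ 21.5 199.9] 2.13 z 154.2
[[595.0, 85.0, 154.0], [595.0, 67.0, 156.0], [591.0, 85.0, 157.0], [592.0, 67.0, 156.0], [590.0, 85.0, 144.0], [590.0, 67.0, 149.0], [593.0, -75.0, 156.0], [587.0, 70.0, 148.0], [594.0, 52.0, 104.0], [594.0, 33.0, 108.0], [594.0, 11.0, 109.0], [594.0, -8.0, 111.0], [589.0, -81.0, 160.0], [585.0, 64.0, 141.0], [590.0, 46.0, 106.0], [591.0, 26.0, 106.0], [591.0, 7.0, 106.0], [592.0, -12.0, 104.0], [592.0, -31.0, 109.0], [593.0, -50.0, 107.0], [594.0, -69.0, 106.0], [587.0, -84.0, 155.0], [587.0, -102.0, 158.0], [589.0, 42.0, 95.0], [588.0, 14.0, 107.0], [589.0, -5.0, 106.0], [589.0, -25.0, 109.0], [589.0, -44.0, 108.0], [589.0, -63.0, 112.0], [585.0, -79.0, 143.0], [587.0, -98.0, 135.0], [575.0, 84.0, 162.0], [575.0, 66.0, 163.0], [588.0, -51.0, 100.0], [587.0, -69.0, 108.0], [582.0, -85.0, 144.0], [587.0, -107.0, 115.0], [574.0, 66.0, 148.0], [579.0, -88.0, 144.0], [577.0, -80.0, 136.0], [569.0, 73.0, 139.0], [574.0, -89.0, 138.0], [567.0, -80.0, 139.0], [565.0, -83.0, 132.0]]
grip 
[... 6752 characters left out ...]
318 169 [668.  15.  78.];331 169 [670. -27.  78.];332 169 [668. -30.  85.];333 169 [669. -34.  81.];334 169 [669. -37.  83.];335 169 [669. -40.  85.];316 170 [665.  22.  76.];317 170 [665.  19.  80.];318 170 [666.  15.  76.];331 170 [666. -27.  78.];332 170 [666. -31.  79.];333 170 [666. -34.  80.];334 170 [666. -37.  82.];335 170 [666. -40.  82.];316 171 [662.  22.  74.];331 171 [664. -28.  71.];332 171 [664. -31.  74.];333 171 [664. -34.  72.];334 171 [664. -38.  73.];335 171 [663. -41.  78.];331 172 [662. -28.  66.];332 172 [661. -31.  70.];335 172 [662. -41.  68.];314 175 [658.  28.  26.];315 175 [657.  25.  29.];330 176 [656. -27.  24.];331 176 [655. -30.  33.];330 177 [651. -26.  35.];
```

Run:
```python
from h import *
z=np.load("pics/top0.npz");p,P=z['p'].astype(int),z['P']
z2=np.load("pics/side0.npz");p2,P2=z2['p'].astype(int),z2['P']
def sel(P,x0,x1,y0,y1,z0,z1): return (P[...,0]>x0)&(P[...,0]<x1)&(P[...,1]>y0)&(P[...,1]<y1)&(P[...,2]>z0)&(P[...,2]<z1)
# obstacles
for y0 in range(-600,-290,40):
    Q=[P[sel(P,280+0*y0,560,y0,y0+40,-50,700)][:,2], P2[sel(P2,280,560,y0,y0+40,-50,700)][:,2]]
    print(y0,[ (np.percentile(q,[50,99]).round(0) if len(q) else None) for q in Q])
# rod, both views
for n,PP,pp in(("top",P,p),("side",P2,p2)):
    b=sel(PP,470,515,-300,-250,105,130)|sel(PP,535,600,-300,-250,105,130)
    Q=PP[b]; k=np.polyfit(Q[:,0],Q[:,1],1); print(n,"bar",len(Q),k,np.polyval(k,[424,613]),Q[:,2].mean())
    g=sel(PP,370,480,-300,-255,100,135)&(pp.max(2)<45); G=PP[g]; print("grip",len(G),np.percentile(G,[3,97],axis=0).round(1).tolist(),np.median(G,0))
# keeper
for PP in(P,P2):
    Q=PP[sel(PP,545,590,60,200,160,310)]; 
    if len(Q): print("keeper",len(Q),Q.min(0),Q.max(0),np.polyfit(Q[:,2],Q[:,1],1),np.median(Q[:,0]))
# ball/paddle side
Q=sel(P2,640,700,-60,50,55,95)&(p2.max(2)<60)
for s in((0,50),(-60,0)):
    G=P2[Q&sel(P2,640,700,*s,55,95)]; print("lev",len(G),G.min(0),G.max(0),G.mean(0))
```

```text
-600 [array([152., 200.]), None]
-560 [array([152., 201.]), array([192., 211.])]
-520 [array([155., 296.]), array([199., 296.])]
-480 [array([152., 201.]), array([157., 199.])]
-440 [array([121., 203.]), array([168., 201.])]
-400 [array([104., 203.]), array([134., 202.])]
-360 [array([ 2., 92.]), array([  0., 104.])]
-320 [array([  4., 141.]), array([  8., 138.])]
top bar 89 [ 7.87584502e-02 -3.10216848e+02] [-276.82326485 -261.93791777] 119.03556091789123
grip 122 [[386.5, -283.9, 120.3], [457.6, -267.5, 130.3]] [ 421.96279981 -277.00575101  125.48799169]
side bar 169 [ 8.58770006e-02 -3.16252599e+02] [-279.84075035 -263.60999724] 117.34073473292237
grip 173 [[387.4, -287.5, 114.4], [454.7, -274.1, 126.8]] [ 421.63309248 -280.98407658  123.12091429]
keeper 96 [571.11207318  65.83687496 161.84126214] [578.63499472 132.47694732 303.59491682] [ 0.34546966 17.41674456] 574.1147599515016
keeper 199 [571.4508603   68.87760169 160.65928774] [578.40946441 131.62592188 301.81506838] [ 0.31292035 25.57969207] 573.5440608385691
lev 7 [664.72975375  10.36776789  72.52922054] [670.36667214  17.45968941  79.07569109] [666.43608147  15.69856735  76.34178898]
lev 21 [660.99368744 -43.78658815  63.4688209 ] [668.26126495 -28.1521661   82.93378761] [665.32216079 -36.79219438  73.15912683]
```

Emit:
apply_moves(
  series=[
    {"dz": -3.9, "turn": 4.1, "claw": 110},
    {"dz": -3.9, "turn": 4.1, "claw": 110},
    {"dz": -3.9, "claw": 110},
    {"dz": -3.5, "claw": 110},
    {"dx": 2.6, "dy": -2.7, "claw": 110},
    {"dx": 2.6, "dy": -2.7, "claw": 110},
    {"dx": 2.6, "dy": -2.7, "claw": 110},
    {"dx": 2.6, "dy": -2.7, "claw": 110},
    {"dx": 2.6, "dy": -2.7, "claw": 110},
    {"dx": 2.6, "dy": -2.7, "claw": 110},
    {"dx": 2.6, "dy": -2.7, "claw": 110},
    {"dx": 2.6, "dy": -2.7, "claw": 110},
    {"dx": 2.6, "dy": -2.7, "claw": 110},
    {"dx": 2.6, "dy": -2.7, "claw": 110},
    {"dx": 2.6, "dy": -2.7, "claw": 110},
  ],
)

```text
invalid input at $.series[0]: expected keys claw, dx, dy, dz, turn
```

Emit:
apply_moves(
  series=[
    {"dx": 0, "dy": 0, "dz": -3.9, "turn": 4.1, "claw": 110},
    {"dx": 0, "dy": 0, "dz": -3.9, "turn": 4.1, "claw": 110},
    {"dx": 0, "dy": 0, "dz": -3.9, "turn": 0, "claw": 110},
    {"dx": 0, "dy": 0, "dz": -3.5, "turn": 0, "claw": 110},
    {"dx": 2.6, "dy": -2.7, "dz": 0, "turn": 0, "claw": 110},
    {"dx": 2.6, "dy": -2.7, "dz": 0, "turn": 0, "claw": 110},
    {"dx": 2.6, "dy": -2.7, "dz": 0, "turn": 0, "claw": 110},
    {"dx": 2.6, "dy": -2.7, "dz": 0, "turn": 0, "claw": 110},
    {"dx": 2.6, "dy": -2.7, "dz": 0, "turn": 0, "claw": 110},
    {"dx": 2.6, "dy": -2.7, "dz": 0, "turn": 0, "claw": 110},
    {"dx": 2.6, "dy": -2.7, "dz": 0, "turn": 0, "claw": 110},
    {"dx": 2.6, "dy": -2.7, "dz": 0, "turn": 0, "claw": 110},
    {"dx": 2.6, "dy": -2.7, "dz": 0, "turn": 0, "claw": 110},
    {"dx": 2.6, "dy": -2.7, "dz": 0, "turn": 0, "claw": 110},
  ],
)

```text
t: 1.27
tcp_pos: [382.6, -339.1, 379.5]
tool_rot: [1.0, 0.024, -0.007, -0.008]
force: [1.5, -0.3, -0.6]
opening: 0.571
```

```bash
cat >> h.py <<'E'
def to(x,y,z,yaw):
    s=manip.observe(); T=R.from_quat(s["tool_rot"]).as_matrix(); d=T.T@(np.array([x,y,z])-s["tcp_pos"])/10
    cur=np.degrees(np.arctan2(T[1,0],T[0,0])); n=R.from_euler('z',yaw,degrees=True).as_matrix()@np.diag([1,-1,-1.])
    d2=n.T@(np.array([x,y,z])-s["tcp_pos"])/10
    print("t",round(s["t"],2),"tcp",s["tcp_pos"].round(1),"yaw",cur.round(2),"tilt",np.degrees(np.arccos(-T[2,2])).round(2),"F",s["force"].round(1),"op",round(s["opening"],3),"-> d",d.round(2),"d after turn",d2.round(2),"turn",(cur-yaw).round(2))
E
python3 -c "
from h import *
to(440,-276.5,230,4.7)"
```

```text
t 1.27 tcp [ 382.6 -339.1  379.5] yaw 2.76 tilt 1.2 F [ 1.5 -0.3 -0.6] op 0.571 -> d [ 6.23 -5.73 14.97] d after turn [ 6.23 -5.77 14.95] turn -1.94
```

Emit:
apply_moves(
  series=[
    {"dx": 2.1, "dy": -1.9, "dz": 2.5, "turn": -1.9, "claw": 110},
    {"dx": 2.1, "dy": -1.9, "dz": 2.5, "turn": 0, "claw": 110},
    {"dx": 2.0, "dy": -1.9, "dz": 2.5, "turn": 0, "claw": 110},
    {"dx": 0, "dy": 0, "dz": 2.5, "turn": 0, "claw": 110},
    {"dx": 0, "dy": 0, "dz": 2.0, "turn": 0, "claw": 110},
    {"dx": 0, "dy": 0, "dz": 0, "turn": 0, "claw": 110},
  ],
)

```text
t: 1.77
tcp_pos: [449.9, -258.5, 256.5]
tool_rot: [0.999, 0.054, -0.003, -0.009]
force: [-0.1, 0.0, -0.2]
opening: 0.57
```

Run:
```python
from h import *
to(440,-276.5,96,4.7)
save("wrist","w1")
```

```text
t 1.77 tcp [ 449.9 -258.5  256.5] yaw 6.15 tilt 1.07 F [-0.1  0.  -0.2] op 0.57 -> d [-1.09  1.97 16.02] d after turn [-1.13  1.72 16.05] turn 1.45
```

View pics/w1.png

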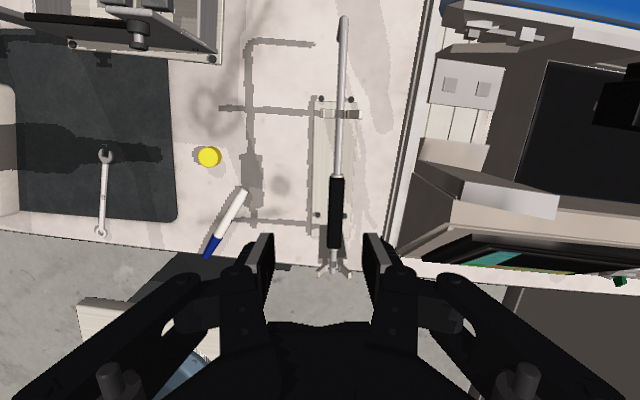

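The wrist view shows the rod below the jaws: grip from (337,178) to (334,248), bend at (344,17), lying in both notches.

Run:
```python
from h import *
z=np.load("pics/w1.npz");p,P=z['p'].astype(int),z['P']
Q=P[:300][(p[:300].max(2)<45)&(abs(P[:300,:,2]-120)<14)&(abs(P[:300,:,1]+277)<20)]
print(len(Q),np.percentile(Q,[2,98],axis=0).round(1),np.median(Q,0).round(1), cv2.minAreaRect(Q[:,:2].astype(np.float32)))
print(onz("wrist",[[337,178],[334,248]],125).round(1).tolist(),onz("wrist",[[344,20],[341,100],[338,165]],119).round(1).tolist())
B=P[20:170,330:352].reshape(-1,3);B=B[abs(B[:,2]-117)<6];print(len(B),np.polyfit(B[:,0],B[:,1],1),B[:,2].mean(),B[:,0].max())
```

```text
1011 [[ 386.  -285.1  121.9]
 [ 460.6 -267.8  126.2]] [ 424.8 -276.1  124.8] ((422.42352294921875, -276.4233093261719), (78.35882568359375, 15.547884941101074), 4.674278736114502)
[[462.3, -274.9, 125.0], [384.0, -281.5, 125.0]] [[607.2, -263.7, 119.0], [537.9, -269.7, 119.0], [474.6, -274.7, 119.0]]
1257 [ 7.51328326e-02 -3.07664875e+02] 117.90054095584755 607.6825411383188
```

Emit:
apply_moves(
  series=[
    {"dx": -1.1, "dy": 1.6, "dz": 2.5, "turn": 1.4, "claw": 110},
    {"dx": 0, "dy": 0, "dz": 2.5, "turn": 0, "claw": 110},
    {"dx": 0, "dy": 0, "dz": 2.0, "turn": 0, "claw": 110},
    {"dx": 0, "dy": 0, "dz": 0, "turn": 0, "claw": 110},
    {"dx": 0, "dy": 0, "dz": 0, "turn": 0, "claw": 110},
  ],
)

```text
t: 2.23
tcp_pos: [444.0, -282.0, 194.1]
tool_rot: [0.999, 0.038, 0.002, -0.004]
force: [0.3, -0.5, 1.5]
opening: 0.57
```

Run:
```python
from h import *
to(440.5,-275.2,97,4.6)
```

```text
t 2.23 tcp [ 444.  -282.   194.1] yaw 4.34 tilt 0.5 F [ 0.3 -0.5  1.5] op 0.57 -> d [-0.35 -0.64  9.71] d after turn [-0.29 -0.71  9.71] turn -0.26
```

Emit:
apply_moves(
  series=[
    {"dx": -0.3, "dy": -0.6, "dz": 2.0, "turn": 0, "claw": 110},
    {"dx": 0, "dy": 0, "dz": 2.0, "turn": 0, "claw": 110},
    {"dx": 0, "dy": 0, "dz": 2.0, "turn": 0, "claw": 110},
    {"dx": 0, "dy": 0, "dz": 1.5, "turn": 0, "claw": 110},
    {"dx": 0, "dy": 0, "dz": 0.8, "turn": 0, "claw": 110},
    {"dx": 0, "dy": 0, "dz": 0, "turn": 0, "claw": 110},
    {"dx": 0, "dy": 0, "dz": 0, "turn": 0, "claw": 110},
  ],
)

```text
t: 2.82
tcp_pos: [451.8, -286.1, 125.6]
tool_rot: [0.999, 0.034, 0.014, 0.005]
force: [-0.7, 0.0, 0.3]
opening: 0.569
```

Run:
```python
from h import *
to(440.5,-275.2,97,4.6)
```

```text
t 2.82 tcp [ 451.8 -286.1  125.6] yaw 3.95 tilt 1.71 F [-0.7  0.   0.3] op 0.569 -> d [-1.13 -1.2   2.82] d after turn [-1.04 -1.18  2.86] turn -0.65
```

Emit:
apply_moves(
  series=[
    {"dx": 0, "dy": 0, "dz": 0, "turn": 0, "claw": 110},
    {"dx": 0, "dy": 0, "dz": 0, "turn": 0, "claw": 110},
    {"dx": 0, "dy": 0, "dz": 0, "turn": 0, "claw": 110},
  ],
)

```text
t: 3.07
tcp_pos: [454.6, -288.1, 130.1]
tool_rot: [0.999, 0.034, 0.017, 0.007]
force: [-0.0, 0.6, 0.5]
opening: 0.568
```

Run:
```python
from h import *
to(440.5,-275.2,97,4.6)
print(manip.observe()["qvel"].round(3))
```

```text
t 3.07 tcp [ 454.6 -288.1  130.1] yaw 3.92 tilt 2.12 F [-0.   0.6  0.5] op 0.568 -> d [-1.43 -1.43  3.24] d after turn [-1.3  -1.4   3.31] turn -0.68
[ 0.001 -0.014 -0.002 -0.015 -0.002  0.008  0.001]
```

Run:
```python
from h import *
for i in range(5):
    s=manip.observe(); print(round(s['t'],2),s['tcp_pos'].round(2),s['tool_rot'].round(4),s['qvel'].round(4),s['force'].round(1)); get_image("wrist")
```

```text
3.07 [ 454.62 -288.08  130.13] [0.9992 0.0341 0.017  0.0073] [ 0.0008 -0.0141 -0.002  -0.0154 -0.0022  0.0078  0.0014] [-0.   0.6  0.5]
3.12 [ 454.88 -288.21  130.31] [0.9992 0.0341 0.0173 0.0075] [-0.0007  0.0048 -0.      0.0051  0.0013 -0.0051 -0.0012] [-0.3  0.1 -0.3]
3.17 [ 454.59 -288.01  129.93] [0.9992 0.0341 0.017  0.0073] [-0.0004  0.0063 -0.0001  0.011   0.0002  0.0017 -0.0007] [ 0.5  1.  -0.8]
3.22 [ 454.26 -287.81  129.55] [0.9993 0.0341 0.0166 0.0071] [-0.0002  0.0082 -0.0002  0.0095 -0.0003  0.0006  0.0011] [ 0.1  1.3 -0.5]
3.27 [ 454.01 -287.63  129.23] [0.9993 0.0342 0.0164 0.0069] [-0.0007  0.0051  0.0022  0.0066  0.0006  0.0005 -0.0017] [ 1.2 -0.  -0.2]
```

Emit:
apply_moves(
  series=[
    {"dx": 0, "dy": 0, "dz": 0, "turn": 0, "claw": 110},
  ],
)

```text
t: 3.4
tcp_pos: [453.7, -287.5, 128.9]
tool_rot: [0.999, 0.034, 0.016, 0.007]
force: [0.5, 0.3, 0.8]
opening: 0.566
```

Run:
```python
from h import *
for i in range(3):
    s=manip.observe(); print(round(s['t'],2),s['tcp_pos'].round(2),s['tool_rot'].round(4),s['qvel'].round(4),s['force'].round(1)); get_image("wrist")
```

```text
3.4 [ 453.68 -287.45  128.94] [0.9993 0.0342 0.016  0.0067] [-0.0012 -0.0011 -0.0006  0.001  -0.0013  0.0021  0.0005] [0.5 0.3 0.8]
3.45 [ 453.66 -287.41  128.87] [0.9993 0.0342 0.016  0.0066] [-0.0006  0.0026 -0.0004 -0.0003 -0.0013 -0.0029 -0.0009] [ 0.3 -0.3  0.4]
3.5 [ 453.71 -287.44  128.89] [0.9993 0.0342 0.016  0.0067] [ 0.0014  0.0027  0.0007 -0.0008  0.      0.     -0.0019] [-0.1 -0.2  0.4]
```

```bash
cat >> h.py <<'E'
def hold(n=3):
    for i in range(n): get_image("side")
E
python3 - <<'E'
from h import *
to(441,-275.3,96,4.6)
E
```

```text
t 3.55 tcp [ 453.7 -287.4  128.9] yaw 3.93 tilt 1.99 F [ 0.4 -0.1 -0.5] op 0.567 -> d [-1.29 -1.34  3.23] d after turn [-1.17 -1.31  3.29] turn -0.67
```

Emit:
apply_moves(
  series=[
    {"dx": -1.3, "dy": -1.3, "dz": 0.3, "turn": -0.6, "claw": 110},
  ],
)

```text
t: 3.63
tcp_pos: [443.1, -277.9, 126.7]
tool_rot: [0.999, 0.039, 0.019, 0.008]
force: [0.5, 0.2, 0.1]
opening: 0.569
```

Run:
```python
from h import *
hold(4); to(441,-275.3,96,4.6)
```

```text
t 3.83 tcp [ 439.8 -275.4  125.1] yaw 4.54 tilt 1.97 F [ 0.3  0.1 -0.1] op 0.572 -> d [ 0.03 -0.04  2.91] d after turn [0.12 0.   2.91] turn -0.06
```

Emit:
apply_moves(
  series=[
    {"dx": 0, "dy": 0, "dz": 2.9, "turn": 0, "claw": 110},
  ],
)

```text
t: 3.92
tcp_pos: [446.4, -279.1, 101.4]
tool_rot: [0.999, 0.039, 0.022, 0.011]
force: [1.7, -1.6, 1.7]
opening: 0.568
```

Run:
```python
from h import *
hold(4); to(441,-275.3,96,4.6)
```

```text
t 4.12 tcp [ 440.5 -275.7   95.7] yaw 4.52 tilt 1.88 F [-0.5  0.4  0.6] op 0.568 -> d [ 0.05 -0.04 -0.03] d after turn [ 0.05 -0.04 -0.03] turn -0.08
```

Emit:
apply_moves(
  series=[
    {"dx": 0, "dy": 0, "dz": 0, "turn": 0, "claw": 255},
    {"dx": 0, "dy": 0, "dz": 0, "turn": 0, "claw": 255},
    {"dx": 0, "dy": 0, "dz": 0, "turn": 0, "claw": 255},
    {"dx": 0, "dy": 0, "dz": 0, "turn": 0, "claw": 255},
    {"dx": 0, "dy": 0, "dz": 0, "turn": 0, "claw": 255},
    {"dx": 0, "dy": 0, "dz": 0, "turn": 0, "claw": 255},
  ],
)

```text
t: 4.62
tcp_pos: [443.4, -277.6, 99.7]
tool_rot: [0.999, 0.039, 0.018, 0.008]
force: [-1.0, 0.3, -1.8]
opening: 0.175
```

Run:
```python
from h import *
hold(2); to(441,-275.3,300,4.6)
```

```text
t 4.72 tcp [ 443.2 -277.5   99.5] yaw 4.5 tilt 2.22 F [-0.6 -0.1 -2.2] op 0.175 -> d [  0.49   0.11 -20.05] d after turn [ -0.21  -0.24 -20.05] turn -0.1
```

Emit:
apply_moves(
  series=[
    {"dx": 0, "dy": 0, "dz": -2.5, "turn": 0, "claw": 255},
    {"dx": 0, "dy": 0, "dz": -3.5, "turn": 0, "claw": 255},
    {"dx": 0, "dy": 0, "dz": -3.5, "turn": 0, "claw": 255},
    {"dx": 0, "dy": 0, "dz": -3.5, "turn": 0, "claw": 255},
    {"dx": 0, "dy": 0, "dz": -2.5, "turn": 0, "claw": 255},
  ],
)

```text
t: 5.13
tcp_pos: [430.4, -271.1, 249.9]
tool_rot: [0.999, 0.04, 0.008, 0.001]
force: [-0.4, -0.9, -1.0]
opening: 0.177
```

Run:
```python
from h import *
hold(4); to(518,22,240,-1); print(manip.observe()["moment"])
```

```text
t 5.33 tcp [ 430.1 -271.   247.6] yaw 4.54 tilt 0.81 F [-0.7 -0.1 -2.9] op 0.175 -> d [ 11.07 -28.52   0.87] d after turn [  8.28 -29.45   0.76] turn 5.54
[ 0.01590725  0.0341346  -0.00590571]
```

Emit:
apply_moves(
  series=[
    {"dx": 0, "dy": -2.0, "dz": 0, "turn": 1.4, "claw": 255},
    {"dx": 0, "dy": -3.5, "dz": 0, "turn": 1.4, "claw": 255},
    {"dx": 0, "dy": -3.5, "dz": 0, "turn": 1.4, "claw": 255},
    {"dx": 0, "dy": -3.5, "dz": 0, "turn": 1.3, "claw": 255},
    {"dx": 0, "dy": -3.5, "dz": 0, "turn": 0, "claw": 255},
    {"dx": 0, "dy": -3.5, "dz": 0, "turn": 0, "claw": 255},
    {"dx": 0, "dy": -3.5, "dz": 0, "turn": 0, "claw": 255},
    {"dx": 0, "dy": -2.0, "dz": 0, "turn": 0, "claw": 255},
  ],
)

```text
t: 6.0
tcp_pos: [414.8, -17.2, 228.9]
tool_rot: [1.0, -0.02, -0.01, -0.004]
force: [0.3, 0.4, -2.4]
opening: 0.176
```

Run:
```python
from h import *
hold(4); to(518,22,240,-1); save("wrist","w2"); save("side","s2")
```

```text
t 6.2 tcp [415.5 -21.4 229.3] yaw -2.46 tilt 1.1 F [ 0.1 -0.6 -1. ] op 0.176 -> d [10.03 -4.78 -1.23] d after turn [10.17 -4.52 -1.07] turn -1.46
```

View pics/w2.png

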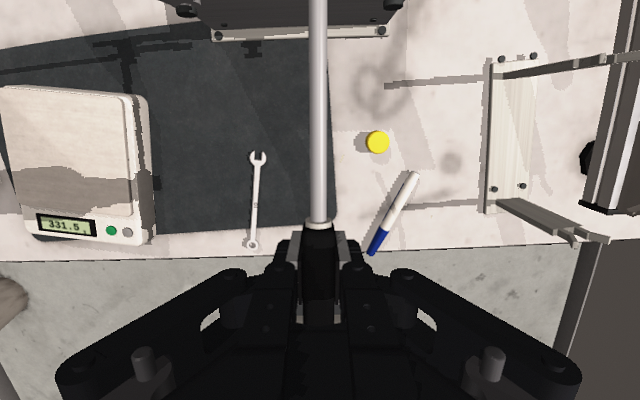

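Run:
```python
from h import *
z=np.load("pics/s2.npz");p,P=z['p'],z['P']
m=(P[...,0]>470)&(P[...,0]<640)&(abs(P[...,1]+30)<50)&(P[...,2]>125)&(P[...,2]<300)
Q=P[m]; print(len(Q))
b=Q[Q[:,2]>232]; l=Q[(Q[:,2]<228)]
print("bar",np.polyfit(b[:,0],b[:,1],1),np.polyfit(b[:,0],b[:,2],1),b.min(0),b.max(0))
print("leg",len(l),l.mean(0),l.min(0),l.max(0))
print(np.round(l[np.argsort(l[:,2])][::4]).tolist())
T=R.from_quat(manip.observe()["tool_rot"]).as_matrix();print(T.round(4).tolist())
```

```text
249
bar [-0.03982751 -8.02276142] [-7.14830394e-02  2.80937612e+02] [470.20092913 -34.85448072 233.6583089 ] [587.410218   -22.24689907 250.05399997]
leg 87 [582.84020843 -41.53724144 183.7521931 ] [563.01769775 -79.79544722 133.24910211] [591.15591507 -27.1969835  227.53771196]
[[563.0, -78.0, 133.0], [586.0, -72.0, 142.0], [585.0, -74.0, 151.0], [590.0, -68.0, 155.0], [579.0, -29.0, 156.0], [582.0, -29.0, 159.0], [583.0, -32.0, 161.0], [585.0, -32.0, 168.0], [580.0, -32.0, 173.0], [582.0, -32.0, 176.0], [580.0, -29.0, 181.0], [580.0, -30.0, 186.0], [587.0, -32.0, 189.0], [581.0, -35.0, 193.0], [586.0, -33.0, 197.0], [582.0, -28.0, 201.0], [583.0, -32.0, 206.0], [581.0, -29.0, 211.0], [584.0, -36.0, 213.0], [588.0, -33.0, 217.0], [587.0, -34.0, 221.0], [587.0, -33.0, 227.0]]
[[0.9987, -0.0471, -0.0167], [-0.047, -0.9989, 0.0061], [-0.017, -0.0053, -0.9998]]
```

Emit:
apply_moves(
  series=[
    {"dx": 1.0, "dy": -2.2, "dz": -0.8, "turn": -1.4, "claw": 255},
    {"dx": 2.5, "dy": -2.2, "dz": -0.5, "turn": 0, "claw": 255},
    {"dx": 3.5, "dy": 0, "dz": -0.3, "turn": 0, "claw": 255},
    {"dx": 2.5, "dy": 0, "dz": 0, "turn": 0, "claw": 255},
  ],
)

```text
t: 6.63
tcp_pos: [509.3, 9.6, 240.8]
tool_rot: [1.0, -0.02, -0.013, -0.0]
force: [-0.1, -0.8, -1.7]
opening: 0.174
```

Run:
```python
from h import *
hold(4); to(523,22,240,-1); save("side","s3")
```

```text
t 6.83 tcp [506.4  10.  239.5] yaw -2.27 tilt 1.83 F [-1.3 -0.  -2.3] op 0.176 -> d [ 1.61 -1.27 -0.1 ] d after turn [ 1.64 -1.23 -0.05] turn -1.27
```

Emit:
apply_moves(
  series=[
    {"dx": 1.8, "dy": -1.0, "dz": 0, "turn": -1.3, "claw": 255},
  ],
)

```text
t: 6.97
tcp_pos: [520.3, 16.2, 238.0]
tool_rot: [1.0, -0.01, -0.019, 0.001]
force: [-0.1, -0.8, -1.6]
opening: 0.176
```

```bash
cat >> h.py <<'E'
def leg(f):
    z=np.load(f"pics/{f}.npz");P=z['P'];t=manip.observe()["tcp_pos"]
    x0=t[0]+165; bz=t[2]+5
    m=(abs(P[...,0]-x0)<28)&(abs(P[...,1]-t[1])<35)&(P[...,2]<bz-12)&(P[...,2]>max(100,bz-88))
    Q=P[m]; k=np.polyfit(Q[:,2],Q[:,0],1); print("leg n",len(Q),"med",np.median(Q,0).round(1),"x(z) slope",k.round(3),"x at 72:",np.polyval(k,72).round(1),"zmin",np.sort(Q[:,2])[:6].round(0))
E
python3 - <<'E'
from h import *
hold(4); to(523,22,240,-1); save("side","s4"); leg("s4"); p=cv2.imread("pics/s4.png")[130:330,280:480]; cv2.imwrite("pics/c4.png",cv2.resize(p,None,fx=3,fy=3,interpolation=2))
E
```

```text
t 7.17 tcp [522.9  19.  238.7] yaw -0.97 tilt 1.92 F [ 0.4 -0.5 -1.7] op 0.175 -> d [-0.   -0.3  -0.13] d after turn [ 0.   -0.3  -0.13] turn 0.03
leg n 60 med [688.7  13.  197.6] x(z) slope [6.10000e-02 6.77171e+02] x at 72: 681.6 zmin [163. 165. 166. 167. 167. 168.]
```

View pics/c4.png

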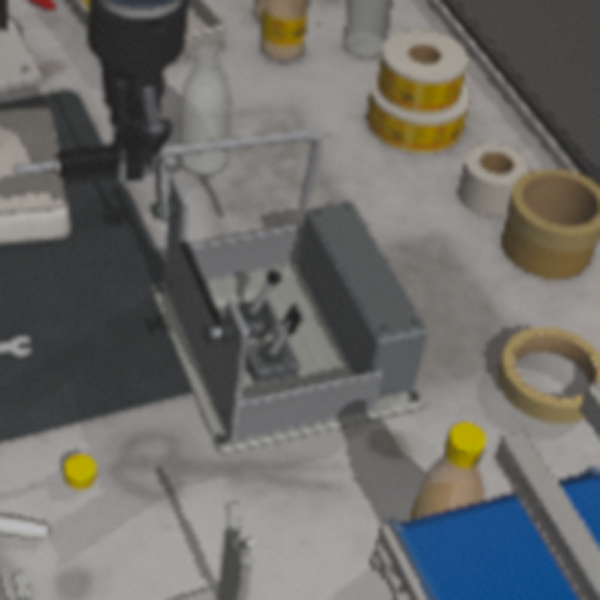

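Emit:
apply_moves(
  series=[
    {"dx": 0.8, "dy": -0.4, "dz": 3.5, "turn": 0, "claw": 255},
  ],
)

```text
t: 7.3
tcp_pos: [534.2, 21.7, 210.2]
tool_rot: [1.0, -0.01, -0.01, 0.001]
force: [1.8, -0.0, -1.2]
opening: 0.172
```

Run:
```python
from h import *
hold(4); to(529,23,159,-1)
```

```text
t 7.5 tcp [528.   22.1 202.9] yaw -1.01 tilt 2.1 F [ 0.2  0.7 -1.6] op 0.178 -> d [ 0.26 -0.09  4.38] d after turn [ 0.1  -0.09  4.39] turn -0.01
```

Emit:
apply_moves(
  series=[
    {"dx": 0.1, "dy": 0, "dz": 3.5, "turn": 0, "claw": 255},
  ],
)

```text
t: 7.58
tcp_pos: [534.8, 22.7, 175.6]
tool_rot: [1.0, -0.009, -0.01, -0.0]
force: [2.2, -0.0, -0.5]
opening: 0.176
```

Run:
```python
from h import *
hold(4); to(529,23,120,-1); save("side","s5"); leg("s5")
```

```text
t 7.78 tcp [527.3  21.7 168.5] yaw -1.03 tilt 2.13 F [-0.2 -0.  -0.7] op 0.177 -> d [ 0.34 -0.13  4.85] d after turn [ 0.16 -0.13  4.85] turn -0.03
leg n 52 med [694.   17.  132.5] x(z) slope [7.4000e-02 6.8456e+02] x at 72: 689.9 zmin [102. 102. 104. 104. 104. 107.]
```

Emit:
apply_moves(
  series=[
    {"dx": 0.2, "dy": 0, "dz": 4.0, "turn": 0, "claw": 255},
  ],
)

```text
t: 7.92
tcp_pos: [538.3, 22.9, 138.8]
tool_rot: [1.0, -0.009, -0.007, -0.0]
force: [2.6, 0.8, -1.0]
opening: 0.172
```

Run:
```python
from h import *
hold(4); to(529,23,120,-1); save("side","s6"); save("wrist","w6")
z=np.load("pics/s6.npz");p,P=z['p'].astype(int),z['P']
m=(abs(P[...,0]-692)<14)&(abs(P[...,1]-18)<14)&(P[...,2]>35)&(P[...,2]<125); Q=P[m];print(len(Q),np.median(Q,0),np.round(Q[np.argsort(Q[:,2])][::3]).tolist())
m=(abs(P[...,0]-667)<14)&(abs(P[...,1]-18)<14)&(P[...,2]>60)&(P[...,2]<90)&(p.max(2)<60);print("ball",P[m].mean(0),m.sum())
```

```text
t 8.12 tcp [529.4  22.  130.5] yaw -1.03 tilt 1.96 F [-0.3 -0.3 -1.4] op 0.172 -> d [-0.01 -0.1   1.05] d after turn [-0.04 -0.1   1.05] turn -0.03
54 [695.53558602  16.70210606  91.48887753] [[691.0, 17.0, 56.0], [693.0, 15.0, 58.0], [692.0, 14.0, 63.0], [696.0, 17.0, 67.0], [694.0, 21.0, 72.0], [695.0, 17.0, 75.0], [697.0, 14.0, 77.0], [693.0, 13.0, 83.0], [694.0, 19.0, 89.0], [699.0, 15.0, 92.0], [698.0, 15.0, 96.0], [695.0, 15.0, 100.0], [700.0, 15.0, 103.0], [698.0, 19.0, 108.0], [696.0, 13.0, 110.0], [699.0, 16.0, 114.0], [702.0, 17.0, 120.0], [696.0, 17.0, 122.0]]
ball [666.22363288  16.18090263  75.20217947] 11
```

Emit:
apply_moves(
  series=[
    {"dx": -2.4, "dy": -0.1, "dz": 0.5, "turn": 0, "claw": 255},
  ],
)

```text
t: 8.3
tcp_pos: [513.7, 23.8, 131.2]
tool_rot: [1.0, -0.01, -0.009, -0.001]
force: [1.0, 0.6, -0.2]
opening: 0.179
```

Run:
```python
from h import *
hold(4); to(483,22,125,-1)
```

```text
t 8.5 tcp [507.9  23.8 129. ] yaw -1.0 tilt 1.58 F [ 1.3 -0.3 -1.7] op 0.176 -> d [-2.47  0.22  0.47] d after turn [-2.48  0.22  0.4 ] turn -0.0
```

Emit:
apply_moves(
  series=[
    {"dx": -1.5, "dy": 0, "dz": 0, "turn": 0, "claw": 255},
  ],
)

```text
t: 8.58
tcp_pos: [497.6, 24.0, 131.3]
tool_rot: [1.0, -0.009, -0.01, -0.0]
force: [1.7, -0.1, -1.6]
opening: 0.176
```

```bash
cat >> h.py <<'E'
def look(f):
    save("side",f); z=np.load(f"pics/{f}.npz");p,P=z['p'].astype(int),z['P']
    m=(abs(P[...,0]-665)<45)&(abs(P[...,1]-18)<12)&(P[...,2]>78)&(P[...,2]<105); print("leg",m.sum(),np.median(P[m],0).round(1))
    m=(abs(P[...,0]-650)<40)&(abs(P[...,1]-18)<14)&(P[...,2]>60)&(P[...,2]<90)&(p.max(2)<60);print("ball",P[m].mean(0).round(1),m.sum())
    m=(abs(P[...,0]-660)<30)&(abs(P[...,1]+36)<18)&(P[...,2]>55)&(P[...,2]<95)&(p.max(2)<60);print("paddle",P[m].mean(0).round(1),m.sum())
    q=cv2.resize(cv2.imread(f"pics/{f}.png")[170:290,310:430],None,fx=5,fy=5,interpolation=2); cv2.imwrite(f"pics/{f}c.png",q)
E
python3 - <<'E'
from h import *
hold(4); to(483,22,125,-1); look("s7")
E
```

```text
t 8.78 tcp [494.   23.9 130.2] yaw -1.01 tilt 1.49 F [ 0.  -0.7 -1.9] op 0.178 -> d [-1.09  0.21  0.55] d after turn [-1.1   0.21  0.52] turn -0.01
leg 37 [658.3  18.7  84.1]
ball [647.8  16.   79.3] 12
paddle [665.6 -36.3  74. ] 19
```

Emit:
apply_moves(
  series=[
    {"dx": -1.7, "dy": 0, "dz": 0.3, "turn": 0, "claw": 255},
  ],
)

```text
t: 8.92
tcp_pos: [482.4, 24.5, 128.9]
tool_rot: [1.0, -0.009, -0.009, -0.001]
force: [3.9, 0.0, -1.8]
opening: 0.174
```

Run:
```python
from h import *
hold(4); to(477,22,125,-1); look("s8")
```

```text
t 9.12 tcp [478.7  24.9 128.1] yaw -0.97 tilt 1.34 F [ 2.2  1.  -2.3] op 0.175 -> d [-0.16  0.29  0.31] d after turn [-0.17  0.29  0.31] turn 0.03
leg 28 [644.5  19.5  85.6]
ball [629.7  15.8  75.2] 9
paddle [665.4 -36.6  73.7] 20
```

Emit:
apply_moves(
  series=[
    {"dx": -0.5, "dy": 0, "dz": 0, "turn": 0, "claw": 255},
  ],
)

```text
t: 9.25
tcp_pos: [476.6, 25.2, 128.7]
tool_rot: [1.0, -0.008, -0.009, -0.001]
force: [6.1, 0.2, -1.6]
opening: 0.177
```

Run:
```python
from h import *
hold(4); to(500,24,125,-1); look("s9")
```

```text
t 9.45 tcp [474.9  25.7 128.9] yaw -0.91 tilt 1.22 F [0.9 2.  2.3] op 0.179 -> d [2.52 0.13 0.33] d after turn [2.52 0.13 0.39] turn 0.09
leg 24 [642.9  21.   89. ]
ball [630.6  15.5  75.3] 9
paddle [665.8 -36.2  74.7] 18
```

View pics/s9c.png

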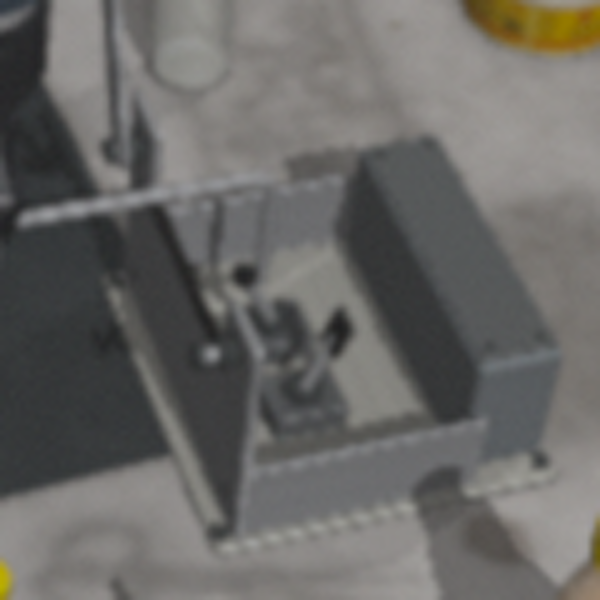

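Emit:
apply_moves(
  series=[
    {"dx": 1.8, "dy": -0.2, "dz": 0, "turn": 0, "claw": 255},
  ],
)

```text
t: 9.58
tcp_pos: [488.4, 26.7, 127.5]
tool_rot: [1.0, -0.008, -0.015, 0.001]
force: [-1.4, -0.6, -2.4]
opening: 0.175
```

Run:
```python
from h import *
hold(3); to(500,24,240,-1); look("s10")
```

```text
t 9.73 tcp [491.3  26.6 127.5] yaw -0.99 tilt 1.51 F [-0.9 -0.2 -1.8] op 0.173 -> d [  0.58   0.24 -11.27] d after turn [  0.88   0.24 -11.25] turn 0.01
leg 27 [658.3  21.6  88.9]
ball [630.   17.5  74.9] 11
paddle [665.2 -36.8  74. ] 20
```

Emit:
apply_moves(
  series=[
    {"dx": 0.2, "dy": 0, "dz": -3.0, "turn": 0, "claw": 255},
    {"dx": 0.2, "dy": 0, "dz": -3.5, "turn": 0, "claw": 255},
    {"dx": 0.2, "dy": 0, "dz": -3.5, "turn": 0, "claw": 255},
    {"dx": 0.1, "dy": 0, "dz": -3.0, "turn": 0, "claw": 255},
  ],
)

```text
t: 10.12
tcp_pos: [483.9, 22.4, 246.7]
tool_rot: [0.999, -0.01, -0.036, 0.001]
force: [0.9, -0.1, -2.2]
opening: 0.171
```

Run:
```python
from h import *
hold(4); to(440.5,-275.7,245,4.6); look("s11"); leg("s11")
```

```text
t 10.32 tcp [485.1  22.5 246.1] yaw -1.18 tilt 3.97 F [ 0.6  0.3 -3.1] op 0.174 -> d [-3.83 29.9   0.48] d after turn [-6.84 29.37  0.11] turn -5.78
leg 4 [630.3  16.7  79. ]
ball [629.8  16.   75. ] 9
paddle [665.4 -36.2  73.3] 21
leg n 65 med [651.  16. 201.] x(z) slope [7.50000e-02 6.35875e+02] x at 72: 641.3 zmin [167. 167. 169. 170. 171. 172.]
```

Emit:
apply_moves(
  series=[
    {"dx": -1.5, "dy": 0, "dz": -3.0, "turn": 0, "claw": 255},
  ],
)

```text
t: 10.45
tcp_pos: [466.7, 21.5, 268.4]
tool_rot: [0.999, -0.01, -0.044, 0.001]
force: [-1.2, -0.6, -2.1]
opening: 0.18
```

Run:
```python
from h import *
hold(4); to(440.5,-275.7,265,4.6)
```

```text
t 10.65 tcp [470.4  22.6 274.5] yaw -1.17 tilt 4.23 F [-0.5 -0.  -2.1] op 0.172 -> d [-2.3  29.88  1.24] d after turn [-5.37 29.5   0.95] turn -5.77
```

Emit:
apply_moves(
  series=[
    {"dx": -1.5, "dy": 1.5, "dz": -0.3, "turn": 0, "claw": 255},
    {"dx": -1.5, "dy": 3.0, "dz": -0.3, "turn": -1.4, "claw": 255},
    {"dx": -0.5, "dy": 3.5, "dz": -0.3, "turn": -1.4, "claw": 255},
    {"dx": -0.5, "dy": 3.5, "dz": -0.3, "turn": -1.4, "claw": 255},
    {"dx": -0.5, "dy": 3.5, "dz": -0.3, "turn": -1.4, "claw": 255},
    {"dx": 0, "dy": 3.5, "dz": -0.3, "turn": 0, "claw": 255},
    {"dx": 0, "dy": 3.5, "dz": -0.3, "turn": 0, "claw": 255},
    {"dx": 0, "dy": 3.0, "dz": 0, "turn": 0, "claw": 255},
  ],
)

```text
t: 11.32
tcp_pos: [428.7, -224.9, 280.3]
tool_rot: [0.997, 0.052, -0.052, -0.006]
force: [0.5, 0.6, -2.3]
opening: 0.179
```

Run:
```python
from h import *
hold(4); to(440.5,-275.7,245,4.6); print(manip.observe()["tool_rot"])
```

```text
t 11.52 tcp [ 428.6 -222.9  279.6] yaw 6.0 tilt 6.06 F [ 0.3  0.4 -2.4] op 0.18 -> d [0.99 5.45 3.26] d after turn [0.77 5.36 3.46] turn 1.4
[ 0.99726359  0.05170703 -0.05227756 -0.00766587]
```

Emit:
apply_moves(
  series=[
    {"dx": 0, "dy": 0, "dz": 3.5, "turn": 0, "claw": 255},
    {"dx": 0, "dy": 0, "dz": 3.5, "turn": 0, "claw": 255},
    {"dx": 0, "dy": 0, "dz": 3.5, "turn": 1.4, "claw": 255},
  ],
)

```text
t: 11.77
tcp_pos: [426.1, -220.1, 178.6]
tool_rot: [0.998, 0.042, -0.044, -0.004]
force: [0.3, -0.8, -2.3]
opening: 0.172
```

Run:
```python
from h import *
print(manip.observe()["tool_rot"]);hold(3); to(440.5,-275.7,245,4.6); print(manip.observe()["tool_rot"])
```

```text
[ 0.99813442  0.04231986 -0.04385631 -0.00365058]
t 11.92 tcp [ 421.5 -218.5  176. ] yaw 4.97 tilt 5.74 F [ 0.1  0.2 -1.3] op 0.178 -> d [ 0.71  5.74 -7.1 ] d after turn [ 1.44  5.85 -6.9 ] turn 0.37
[ 0.99782267  0.04287974 -0.0496671  -0.00666573]
```

Emit:
apply_moves(
  series=[
    {"dx": 0, "dy": 0, "dz": 4.1, "turn": 0, "claw": 255},
    {"dx": 0, "dy": 0, "dz": -4.1, "turn": 0, "claw": 255},
  ],
)

```text
t: 12.08
tcp_pos: [406.3, -210.4, 156.1]
tool_rot: [0.997, 0.046, -0.065, -0.016]
force: [-11.8, 3.3, -11.2]
opening: 0.174
```

Run:
```python
from h import *
print(manip.observe()["tool_rot"]);hold(3); to(440.5,-275.7,245,4.6); print(manip.observe()["tool_rot"],manip.observe()["qvel"].round(3))
```

```text
[ 0.99671292  0.04596676 -0.06483484 -0.01571146]
t 12.23 tcp [ 430.  -219.9  179.9] yaw 5.19 tilt 4.54 F [ 0.5 -0.8 -0.4] op 0.175 -> d [ 0.03  5.6  -6.57] d after turn [ 0.6   5.64 -6.51] turn 0.59
[ 0.99819779  0.04509575 -0.03955746 -0.00165644] [ 0.001 -0.032  0.006 -0.065  0.008 -0.018 -0.006]
```

Emit:
apply_moves(
  series=[
    {"dx": -2.9, "dy": 0, "dz": 2.9, "turn": 0, "claw": 255},
    {"dx": 2.9, "dy": 0, "dz": -2.9, "turn": 0, "claw": 255},
  ],
)

```text
t: 12.4
tcp_pos: [388.7, -209.3, 153.7]
tool_rot: [0.997, 0.048, -0.061, -0.009]
force: [-13.8, 5.0, -12.1]
opening: 0.179
```

Run:
```python
from h import *
hold(3); to(440.5,-275.7,245,4.6); print(manip.observe()["tool_rot"])
```

```text
t 12.55 tcp [ 429.6 -219.7  178.7] yaw 5.68 tilt 3.17 F [ 2.3 -0.9  0.2] op 0.174 -> d [ 0.16  5.71 -6.63] d after turn [ 0.64  5.66 -6.63] turn 1.08
[ 0.99838788  0.04956652 -0.0274145   0.00364091]
```

Emit:
apply_moves(
  series=[
    {"dx": -2.9, "dy": 0, "dz": 2.9, "turn": 0, "claw": 255},
    {"dx": 2.9, "dy": 0, "dz": -2.9, "turn": 0, "claw": 255},
  ],
)

```text
t: 12.72
tcp_pos: [393.4, -212.4, 155.1]
tool_rot: [0.998, 0.051, -0.042, -0.0]
force: [-14.2, 4.7, -12.5]
opening: 0.174
```

Run:
```python
from h import *
hold(3); to(440.5,-275.7,245,4.6); print(manip.observe()["tool_rot"])
```

```text
t 12.87 tcp [ 434.1 -223.   180.9] yaw 6.09 tilt 1.76 F [ 3.3 -0.9 -0.1] op 0.175 -> d [-0.04  5.45 -6.28] d after turn [ 0.22  5.3  -6.41] turn 1.49
[ 0.99846607  0.05319748 -0.00911449  0.0123477 ]
```

Emit:
apply_moves(
  series=[
    {"dx": -2.9, "dy": 0, "dz": 2.9, "turn": 0.7, "claw": 255},
    {"dx": 2.9, "dy": 0, "dz": -2.9, "turn": 0.8, "claw": 255},
  ],
)

```text
t: 13.03
tcp_pos: [404.9, -220.2, 160.0]
tool_rot: [0.999, 0.041, -0.016, 0.012]
force: [-12.4, 4.2, -11.9]
opening: 0.173
```

```bash
cat >> h.py <<'E'
def rodfit(f):
    save("side",f);z=np.load(f"pics/{f}.npz");P=z['P'];t=manip.observe()["tcp_pos"];a=t[2]+19
    m=(P[...,0]>t[0]+25)&(P[...,0]<t[0]+176)&(abs(P[...,1]-t[1]-(P[...,0]-t[0])*.08)<14)&(abs(P[...,2]-a)<16)
    b=P[m]
    for i in range(3):
        kz=np.polyfit(b[:,0],b[:,2],1);r=abs(b[:,2]-np.polyval(kz,b[:,0]));ky=np.polyfit(b[:,0],b[:,1],1);r2=abs(b[:,1]-np.polyval(ky,b[:,0]));b=b[(r<5)&(r2<6)]
    print("bar",len(b),"pitch",kz[0].round(4),"yaw",np.degrees(ky[0]).round(2),"at tcp x: y,z-surface",np.polyval(ky,t[0]).round(1),np.polyval(kz,t[0]).round(1),"xmax",b[:,0].max().round(1),"rel",(np.polyval(ky,t[0])-t[1]).round(1),(np.polyval(kz,t[0])-t[2]).round(1))
    m=(abs(P[...,0]-t[0]-168)<25)&(abs(P[...,1]-t[1]-14)<25)&(P[...,2]<a-20)&(P[...,2]>a-92); Q=P[m]; print("leg",len(Q),np.median(Q,0).round(1),"y(z)",np.polyfit(Q[:,2],Q[:,1],1)[0].round(3),"x(z)",np.polyfit(Q[:,2],Q[:,0],1)[0].round(3))
E
python3 - <<'E'
from h import *
hold(3); to(440.5,-275.7,180,4.6); print(manip.observe()["tool_rot"]); rodfit("s12")
E
```

```text
t 13.18 tcp [ 442.1 -229.7  185.1] yaw 4.98 tilt 3.15 F [ 2.  -1.2 -0.2] op 0.171 -> d [-0.57  4.54  0.71] d after turn [-0.53  4.58  0.51] turn 0.38
[0.99869406 0.04309015 0.0145731  0.02326021]
bar 205 pitch -0.0007 yaw 4.93 at tcp x: y,z-surface -230.2 205.7 xmax 610.5 rel 1.2 17.7
leg 62 [ 608.8 -219.2  153.9] y(z) 0.021 x(z) -0.012
```

Run:
```python
from h import *
for f,y,a in(("side0",-262,115),("s12",-217,204)):
    P=np.load(f"pics/{f}.npz")["P"]
    m=(abs(P[...,0]-610)<25)&(abs(P[...,1]-y)<22)&(P[...,2]<a-15)&(P[...,2]>a-75); Q=P[m]
    for i in range(3): k=np.median(Q,0); Q=Q[(abs(Q[:,0]-k[0])<6)&(abs(Q[:,1]-k[1])<8)]
    b=P[(P[...,0]>470)&(P[...,0]<620)&(abs(P[...,1]-y)<25)&(abs(P[...,2]-a)<10)]
    print(f,len(Q),np.median(Q,0).round(1),Q.mean(0).round(1),np.percentile(b[:,0],[95,99,100]).round(1))
to(440.5,-275.7,180,4.6)
```

```text
side0 49 [ 608.5 -265.7   71.1] [ 608.8 -265.6   70.6] [602.1 609.2 612.4]
s12 59 [ 608.9 -219.   158.6] [ 609.1 -218.8  160.2] [605.9 610.5 611.5]
t 13.23 tcp [ 445.6 -231.4  187.9] yaw 4.95 tilt 3.46 F [ 1.8 -0.8  0. ] op 0.174 -> d [-0.92  4.33  0.99] d after turn [-0.86  4.38  0.79] turn 0.35
```

```bash
cat >> h.py <<'E'
def rel(f,ref="side0"):
    save("side",f); t=manip.observe()["tcp_pos"]; o=[]
    for g,y,a in((ref,-262,115),(f,t[1]+13,t[2]+19)):
        P=np.load(f"pics/{g}.npz")["P"]
        m=(abs(P[...,0]-610)<25)&(abs(P[...,1]-y)<22)&(P[...,2]<a-15)&(P[...,2]>a-75); Q=P[m]
        for i in range(3): k=np.median(Q,0); Q=Q[(abs(Q[:,0]-k[0])<6)&(abs(Q[:,1]-k[1])<8)]
        o.append(Q.mean(0)[:2])
        for x0,x1 in((470,515),(540,600)):
            b=P[(P[...,0]>x0)&(P[...,0]<x1)&(abs(P[...,1]-y+(610-P[...,0])*.086)<13)&(abs(P[...,2]-a)<12)]
            for i in range(3): k=np.median(b,0); b=b[(abs(b[:,1]-k[1])<6)&(abs(b[:,2]-k[2])<5)]
            o.append(b.mean(0)-np.array([0,b.mean(0)[0]*.083,0]))
    print("shift needed: leg xy",(o[0]-o[3]).round(1),"bar near yz",(o[1]-o[4])[1:].round(1),"bar far yz",(o[2]-o[5])[1:].round(1))
E
python3 - <<'E'
from h import *
hold(3); to(440.5,-275.7,180,4.6);rel("s13");to(440.5,-275.7,180,4.6)
E
```

```text
t 13.38 tcp [ 444.4 -231.2  187.1] yaw 4.89 tilt 3.26 F [-0.1 -0.3 -2. ] op 0.173 -> d [-0.79  4.36  0.9 ] d after turn [-0.75  4.4   0.71] turn 0.29
shift needed: leg xy [ -2.9 -45.6] bar near yz [-45.9 -89.8] bar far yz [-46.  -90.7]
t 13.43 tcp [ 442.8 -230.5  185.7] yaw 4.89 tilt 3.09 F [-0.1  0.  -2. ] op 0.174 -> d [-0.63  4.45  0.76] d after turn [-0.59  4.49  0.57] turn 0.29
```

Run:
```python
from h import *
hold(2);to(441.5,-277,175,4.9)
```

```text
t 13.53 tcp [ 439.8 -229.2  183.1] yaw 4.89 tilt 2.8 F [ 0.7 -0.5 -2. ] op 0.173 -> d [-0.25  4.74  1.01] d after turn [-0.24  4.78  0.81] turn -0.01
```

Emit:
apply_moves(
  series=[
    {"dx": -0.1, "dy": 4.1, "dz": 0.4, "turn": 0, "claw": 255},
  ],
)

```text
t: 13.62
tcp_pos: [444.7, -260.4, 181.5]
tool_rot: [0.999, 0.049, 0.012, 0.019]
force: [2.2, 1.9, -1.9]
opening: 0.174
```

Run:
```python
from h import *
hold(4);to(441.5,-277,150,4.9)
```

```text
t 13.82 tcp [ 442.8 -270.6  181.6] yaw 4.7 tilt 2.87 F [ 0.2 -0.1 -2.4] op 0.178 -> d [-0.26  0.49  3.18] d after turn [-0.19  0.63  3.16] turn -0.2
```

Emit:
apply_moves(
  series=[
    {"dx": -0.3, "dy": 0.5, "dz": 3.2, "turn": 0, "claw": 255},
  ],
)

```text
t: 13.9
tcp_pos: [448.0, -278.3, 156.1]
tool_rot: [0.999, 0.042, 0.019, 0.025]
force: [2.5, -0.7, -0.5]
opening: 0.176
```

Run:
```python
from h import *
hold(5);to(441.5,-277,125,4.9);rel("s14");to(441.5,-277,125,4.9)
```

```text
t 14.15 tcp [ 441.7 -276.4  150.2] yaw 4.76 tilt 2.86 F [-0.4 -0.7 -2. ] op 0.171 -> d [-0.09 -0.05  2.52] d after turn [-0.03  0.06  2.52] turn -0.14
shift needed: leg xy [-0.1  0.4] bar near yz [ -0.6 -52.6] bar far yz [ -0.8 -52.9]
t 14.2 tcp [ 442.3 -276.6  150.8] yaw 4.77 tilt 2.94 F [ 0.7  1.1 -1.4] op 0.171 -> d [-0.14 -0.09  2.58] d after turn [-0.08  0.03  2.58] turn -0.13
```

Emit:
apply_moves(
  series=[
    {"dx": -0.1, "dy": -0.1, "dz": 2.7, "turn": 0, "claw": 255},
  ],
)

```text
t: 14.28
tcp_pos: [447.9, -279.3, 130.1]
tool_rot: [0.999, 0.042, 0.019, 0.026]
force: [2.1, -1.2, -0.5]
opening: 0.179
```

Run:
```python
from h import *
hold(5);to(441.7,-276.6,97.5,4.8)
```

```text
t 14.53 tcp [ 442.7 -276.8  124.9] yaw 4.81 tilt 3.01 F [ 0.1 -0.6 -1.5] op 0.174 -> d [-0.16 -0.15  2.73] d after turn [-0.09 -0.03  2.74] turn 0.01
```

Emit:
apply_moves(
  series=[
    {"dx": -0.15, "dy": -0.1, "dz": 1.3, "turn": 0, "claw": 255},
  ],
)

```text
t: 14.62
tcp_pos: [444.9, -278.1, 115.6]
tool_rot: [0.999, 0.042, 0.017, 0.025]
force: [0.2, -0.6, -0.6]
opening: 0.17
```

Run:
```python
from h import *
hold(4);to(441.7,-276.6,97.5,4.8)
```

```text
t 14.82 tcp [ 441.8 -276.7  112.7] yaw 4.81 tilt 3.05 F [ 0.3  0.2 -1.2] op 0.181 -> d [-0.05 -0.08  1.52] d after turn [-0.01 -0.01  1.52] turn 0.01
```

Emit:
apply_moves(
  series=[
    {"dx": -0.05, "dy": -0.05, "dz": 1.2, "turn": 0, "claw": 255},
  ],
)

```text
t: 14.9
tcp_pos: [444.3, -278.1, 103.5]
tool_rot: [0.999, 0.041, 0.017, 0.024]
force: [1.2, 0.1, -0.3]
opening: 0.176
```

Run:
```python
from h import *
hold(4);to(441.7,-276.6,97.5,4.8);rel("s15")
```

```text
t 15.1 tcp [ 441.2 -276.6  100.3] yaw 4.81 tilt 3.0 F [ 1.1 -0.3 -0.9] op 0.176 -> d [ 0.04 -0.    0.28] d after turn [0.05 0.01 0.28] turn 0.01
shift needed: leg xy [0.5 0.6] bar near yz [-0.3 -2.3] bar far yz [-0.9 -3.2]
```

Emit:
apply_moves(
  series=[
    {"dx": 0, "dy": 0, "dz": 0.3, "turn": 0, "claw": 255},
  ],
)

```text
t: 15.23
tcp_pos: [442.2, -277.2, 98.3]
tool_rot: [0.999, 0.042, 0.014, 0.023]
force: [-0.8, 1.0, 13.1]
opening: 0.177
```

Run:
```python
from h import *
hold(3);to(441.7,-276.6,97.5,4.8)
```

```text
t 15.38 tcp [ 442.3 -277.2   98.4] yaw 4.82 tilt 3.09 F [-0.2 -0.5  2.8] op 0.176 -> d [-0.05 -0.07  0.09] d after turn [-0.05 -0.06  0.09] turn 0.02
```

Emit:
apply_moves(
  series=[
    {"dx": 0, "dy": 0, "dz": 0, "turn": 0, "claw": 110},
    {"dx": 0, "dy": 0, "dz": 0, "turn": 0, "claw": 110},
    {"dx": 0, "dy": 0, "dz": 0, "turn": 0, "claw": 110},
  ],
)

```text
t: 15.63
tcp_pos: [443.7, -277.9, 99.3]
tool_rot: [0.999, 0.042, 0.016, 0.024]
force: [-0.4, -0.0, -0.2]
opening: 0.565
```

Run:
```python
from h import *
hold(2);to(441.7,-276.6,97.5,4.8);rel("s16")
```

```text
t 15.73 tcp [ 443.5 -277.8   99.1] yaw 4.83 tilt 3.26 F [-0.4  0.  -0.5] op 0.572 -> d [-0.18 -0.14  0.15] d after turn [-0.17 -0.14  0.16] turn 0.03
shift needed: leg xy [-0.3  1.2] bar near yz [0.  0.2] bar far yz [-0.1 -0.1]
```

Emit:
apply_moves(
  series=[
    {"dx": 0, "dy": 0, "dz": -2.0, "turn": 0, "claw": 110},
    {"dx": 0.1, "dy": 0, "dz": -3.0, "turn": 0, "claw": 110},
    {"dx": 0.2, "dy": 0, "dz": -4.0, "turn": 0, "claw": 110},
    {"dx": 0.2, "dy": 0, "dz": -4.1, "turn": 0, "claw": 110},
    {"dx": 0.2, "dy": 0, "dz": -4.1, "turn": 0, "claw": 110},
    {"dx": 0.2, "dy": 0, "dz": -4.1, "turn": 0, "claw": 255},
    {"dx": 0.2, "dy": 0, "dz": -3.0, "turn": 0, "claw": 255},
  ],
)

```text
t: 16.37
tcp_pos: [439.4, -262.5, 339.9]
tool_rot: [0.999, 0.042, 0.005, 0.016]
force: [0.3, -0.1, 0.4]
opening: 0.292
```

Run:
```python
from h import *
hold(2);to(490,200,350,-1)
```

```text
t 16.47 tcp [ 442.7 -263.6  343.6] yaw 4.83 tilt 2.38 F [ 0.2 -0.1  0.9] op 0.125 -> d [  8.63 -45.74  -2.24] d after turn [  3.92 -46.43  -0.64] turn 5.83
```

Emit:
apply_moves(
  series=[
    {"dx": 0.2, "dy": -2.0, "dz": -0.2, "turn": 1.5, "claw": 255},
    {"dx": 0.4, "dy": -3.5, "dz": -0.2, "turn": 1.5, "claw": 255},
    {"dx": 0.4, "dy": -4.0, "dz": -0.2, "turn": 1.5, "claw": 255},
    {"dx": 0.4, "dy": -4.0, "dz": -0.2, "turn": 1.0, "claw": 255},
    {"dx": 0.4, "dy": -4.0, "dz": -0.2, "turn": 0, "claw": 255},
    {"dx": 0.4, "dy": -4.0, "dz": -0.2, "turn": 0, "claw": 255},
    {"dx": 0.4, "dy": -4.0, "dz": -0.2, "turn": 0, "claw": 255},
    {"dx": 0.4, "dy": -4.0, "dz": -0.2, "turn": 0, "claw": 255},
    {"dx": 0.4, "dy": -4.0, "dz": -0.2, "turn": 0, "claw": 255},
    {"dx": 0.4, "dy": -4.0, "dz": -0.2, "turn": 0, "claw": 255},
    {"dx": 0.4, "dy": -3.5, "dz": -0.2, "turn": 0, "claw": 255},
  ],
)

```text
t: 17.38
tcp_pos: [485.6, 148.0, 343.9]
tool_rot: [0.999, -0.023, 0.009, 0.023]
force: [1.3, 0.3, 0.1]
opening: 0.002
```

Run:
```python
from h import *
hold(2);to(568,195,350,-1); print(manip.observe()["tool_rot"])
```

```text
t 17.48 tcp [484.7 154.  344.2] yaw -1.93 tilt 2.51 F [-0.6 -0.1  0.3] op 0.003 -> d [ 8.19 -4.36 -0.6 ] d after turn [ 8.25 -4.24 -0.58] turn -0.93
[ 0.99961551 -0.01700857  0.00902002  0.01995467]
```

Emit:
apply_moves(
  series=[
    {"dx": 0.5, "dy": -3.5, "dz": 0, "turn": -0.9, "claw": 255},
    {"dx": 2.0, "dy": -1.5, "dz": 0, "turn": 0, "claw": 255},
    {"dx": 3.0, "dy": 0, "dz": 0, "turn": 0, "claw": 255},
    {"dx": 2.2, "dy": 0, "dz": 0, "turn": 0, "claw": 255},
  ],
)

```text
t: 17.82
tcp_pos: [559.5, 204.0, 340.0]
tool_rot: [1.0, -0.004, 0.007, 0.023]
force: [0.9, -0.2, 0.1]
opening: -0.005
```

Run:
```python
from h import *
hold(3);to(567,190,265,-1); print(manip.observe()["tool_rot"])
```

```text
t 17.97 tcp [559.3 202.3 339.2] yaw -0.71 tilt 2.65 F [-0.4 -0.3  0.4] op -0.002 -> d [0.7  0.88 7.47] d after turn [0.79 1.22 7.42] turn 0.29
[ 0.999712   -0.00630353  0.00528797  0.02254367]
```

Emit:
apply_moves(
  series=[
    {"dx": 0.3, "dy": 0, "dz": 3.5, "turn": 0, "claw": 255},
    {"dx": 0.4, "dy": 0.3, "dz": 3.5, "turn": 0, "claw": 255},
  ],
)

```text
t: 18.13
tcp_pos: [570.1, 200.2, 276.1]
tool_rot: [1.0, -0.006, 0.012, 0.019]
force: [1.2, -0.5, -0.3]
opening: -0.001
```

Run:
```python
from h import *
hold(3);to(567,152,265,-1); print(manip.observe()["tool_rot"])
```

```text
t 18.28 tcp [568.  197.5 273.4] yaw -0.7 tilt 2.6 F [-0.  -0.1  0.8] op -0.002 -> d [-0.06  4.51  1.03] d after turn [-0.02  4.55  0.84] turn 0.3
[ 0.99972313 -0.00631886  0.00799946  0.02120701]
```

Emit:
apply_moves(
  series=[
    {"dx": 0, "dy": 3.0, "dz": 0, "turn": 0, "claw": 255},
    {"dx": 0, "dy": 3.0, "dz": 0, "turn": 0, "claw": 255},
    {"dx": 0, "dy": 2.5, "dz": 0, "turn": 0, "claw": 255},
  ],
)

```text
t: 18.53
tcp_pos: [564.5, 123.0, 282.7]
tool_rot: [1.0, 0.003, 0.01, 0.017]
force: [0.9, 1.1, 0.7]
opening: 0.001
```

Run:
```python
from h import *
hold(2);to(567,95,280,-1)
```

```text
t 18.63 tcp [565.  117.4 283. ] yaw -0.22 tilt 2.45 F [-1.6 -0.6 -0.6] op 0.002 -> d [0.2  2.23 0.39] d after turn [0.24 2.24 0.3 ] turn 0.78
```

Emit:
apply_moves(
  series=[
    {"dx": 0.2, "dy": 2.7, "dz": 0.3, "turn": 0.5, "claw": 255},
    {"dx": 0.1, "dy": 2.7, "dz": 0.5, "turn": 0, "claw": 255},
    {"dx": 0.1, "dy": 2.5, "dz": 0.7, "turn": 0, "claw": 255},
  ],
)

```text
t: 18.88
tcp_pos: [564.0, 51.2, 280.4]
tool_rot: [1.0, 0.001, 0.01, 0.015]
force: [-4.9, 0.5, 2.0]
opening: -0.004
```

Run:
```python
from h import *
hold(2);to(567,10,260,-1);save("side","s20"); p=cv2.imread("pics/s20.png")[90:290,260:460]; cv2.imwrite("pics/c20.png",cv2.resize(p,None,fx=3,fy=3,interpolation=2))
```

```text
t 18.98 tcp [564.   43.9 278.5] yaw -0.39 tilt 2.23 F [-5.3 -2.1  3.2] op -0.004 -> d [0.3  3.32 1.98] d after turn [0.36 3.39 1.85] turn 0.61
```

View pics/c20.png

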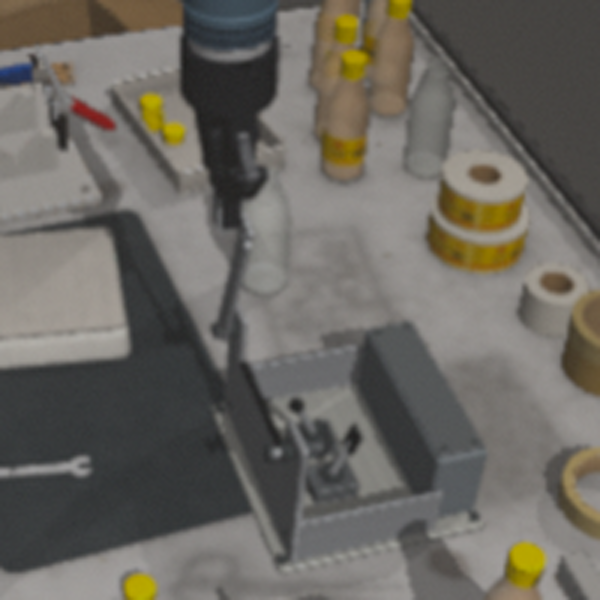

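Run:
```python
from h import *
P=np.load("pics/s20.npz")["P"];p=np.load("pics/s20.npz")["p"].astype(int)
m=(P[...,0]>535)&(P[...,0]<600)&(P[...,1]>0)&(P[...,1]<90)&(P[...,2]>165)&(P[...,2]<330)
Q=P[m];c=p[m].mean(1)
o=np.argsort(Q[:,2])[::4]
print([(*map(int,Q[i]),int(c[i])) for i in o])
to(567,10,260,-1)
```

```text
[(575, 51, 165, 74), (573, 60, 169, 61), (574, 48, 172, 77), (571, 49, 175, 72), (572, 59, 180, 60), (572, 62, 182, 62), (572, 52, 186, 63), (575, 44, 189, 103), (574, 42, 194, 97), (574, 43, 197, 92), (576, 40, 200, 112), (573, 40, 204, 87), (575, 39, 208, 106), (571, 43, 212, 62), (572, 38, 215, 73), (576, 34, 218, 95), (572, 47, 221, 65), (576, 35, 224, 99), (571, 38, 230, 64), (571, 47, 232, 72), (570, 35, 235, 64), (572, 26, 239, 93), (572, 41, 240, 62), (572, 33, 243, 65), (571, 41, 247, 66), (573, 23, 251, 96), (571, 32, 254, 63), (573, 22, 258, 89), (571, 42, 259, 74), (571, 26, 262, 66), (571, 28, 267, 70), (572, 28, 270, 72), (572, 23, 271, 97), (575, 16, 275, 133), (574, 21, 278, 120), (558, 36, 279, 102), (574, 15, 280, 143), (554, 39, 281, 104), (571, 27, 283, 69), (554, 38, 285, 95), (561, 31, 286, 82), (558, 30, 287, 79), (574, 7, 289, 121), (566, 29, 290, 54), (571, 22, 291, 78), (557, 33, 291, 56), (553, 45, 292, 73), (571, 15, 293, 108), (566, 31, 294, 42), (571, 8, 295, 123), (574, 7, 295, 128), (570, 27, 296, 71), (558, 30, 297, 43), (574, 16, 297, 137), (570, 29, 298, 86), (555, 36, 299, 87), (566, 31, 300, 44), (571, 29, 300, 94), (553, 38, 301, 80), (563, 29, 303, 41), (566, 31, 304, 40), (553, 45, 305, 69), (568, 31, 306, 56), (559, 33, 307, 39), (553, 40, 308, 59), (554, 35, 309, 61), (554, 49, 311, 67), (560, 28, 313, 40), (553, 47, 319, 58), (553, 33, 322, 41), (551, 49, 324, 55), (552, 69, 324, 75), (552, 53, 326, 50), (569, 14, 327, 78), (552, 13, 328, 39), (573, 11, 329, 109), (566, 12, 329, 69)]
t 19.03 tcp [564.   45.8 278.9] yaw -0.28 tilt 2.2 F [-4.4 -0.8  2.5] op 0.004 -> d [0.29 3.51 2.02] d after turn [0.36 3.57 1.89] turn 0.72
```

Emit:
apply_moves(
  series=[
    {"dx": 0, "dy": -1.2, "dz": 0, "turn": 0.6, "claw": 255},
    {"dx": 0.6, "dy": -0.2, "dz": 0, "turn": 0, "claw": 255},
  ],
)

```text
t: 19.2
tcp_pos: [569.2, 59.6, 282.4]
tool_rot: [1.0, -0.009, 0.01, 0.018]
force: [-0.7, 1.1, -0.1]
opening: 0.001
```

Run:
```python
from h import *
hold(3);to(570,40,275,-1)
```

```text
t 19.35 tcp [571.   57.3 281.8] yaw -1.12 tilt 2.43 F [-0.  -0.  -0.3] op 0.003 -> d [-0.08  1.71  0.74] d after turn [-0.07  1.73  0.68] turn -0.12
```

Emit:
apply_moves(
  series=[
    {"dx": 0, "dy": 2.0, "dz": 1.0, "turn": 0, "claw": 255},
    {"dx": 0, "dy": 2.2, "dz": 1.2, "turn": 0, "claw": 255},
  ],
)

```text
t: 19.52
tcp_pos: [573.2, 22.6, 265.7]
tool_rot: [1.0, -0.004, 0.015, 0.016]
force: [0.8, 0.1, 0.0]
opening: 0.004
```

Run:
```python
from h import *
hold(2);to(570,-6,237,-1)
```

```text
t 19.62 tcp [571.8  16.6 263. ] yaw -0.94 tilt 2.43 F [-0.   0.2  0.2] op 0.004 -> d [-0.21  2.17  2.67] d after turn [-0.14  2.27  2.6 ] turn 0.06
```

Emit:
apply_moves(
  series=[
    {"dx": -0.2, "dy": 1.2, "dz": 1.4, "turn": 0, "claw": 255},
    {"dx": -0.1, "dy": 1.2, "dz": 1.7, "turn": 0, "claw": 255},
  ],
)

```text
t: 19.78
tcp_pos: [572.8, -3.5, 237.5]
tool_rot: [1.0, -0.006, 0.017, 0.016]
force: [0.2, -0.5, 0.7]
opening: -0.001
```

Run:
```python
from h import *
hold(2);to(570,-27,204,-1);save("side","s21")
P=np.load("pics/s21.npz")["P"]
m=(P[...,0]>566)&(P[...,0]<580)&(P[...,1]>-90)&(P[...,1]<60)&(P[...,2]>165)&(P[...,2]<240);Q=P[m];print(len(Q),np.polyfit(Q[:,1],Q[:,2],1) if len(Q)>5 else Q, Q.min(0),Q.max(0))
```

```text
t 19.88 tcp [570.6  -5.7 234.4] yaw -0.89 tilt 2.41 F [-1.  -0.4  0.8] op 0.001 -> d [-0.1   2.03  3.11] d after turn [-0.02  2.13  3.04] turn 0.11
97 [ -0.84632024 207.33993328] [567.78998822 -45.03791464 166.89426803] [573.61292701  55.51811993 239.98991878]
```

Emit:
apply_moves(
  series=[
    {"dx": -0.1, "dy": 1.0, "dz": 1.6, "turn": 0, "claw": 255},
    {"dx": -0.1, "dy": 1.0, "dz": 1.8, "turn": 0, "claw": 255},
  ],
)

```text
t: 20.1
tcp_pos: [574.7, -18.4, 208.6]
tool_rot: [1.0, -0.004, 0.02, 0.014]
force: [-0.4, -1.3, 1.7]
opening: 0.001
```

Run:
```python
from h import *
hold(2);to(570,-38,173,-1)
```

```text
t 20.2 tcp [572.3 -20.2 205.7] yaw -0.56 tilt 2.54 F [ 0.3 -0.8 -0.8] op -0.003 -> d [-0.33  1.7   3.31] d after turn [-0.2   1.79  3.27] turn 0.44
```

Emit:
apply_moves(
  series=[
    {"dx": -0.1, "dy": 0.4, "dz": 1.6, "turn": 0, "claw": 255},
    {"dx": -0.1, "dy": 0.4, "dz": 1.6, "turn": 0, "claw": 255},
  ],
)

```text
t: 20.37
tcp_pos: [575.9, -24.8, 179.8]
tool_rot: [1.0, -0.003, 0.022, 0.013]
force: [-0.3, 0.1, 1.1]
opening: -0.001
```

Run:
```python
from h import *
hold(2);to(570,-40,146,-1)
```

```text
t 20.47 tcp [574.1 -25.2 177.7] yaw -0.4 tilt 2.74 F [ 0.3 -0.3 -0.2] op -0.002 -> d [-0.53  1.4   3.19] d after turn [-0.39  1.49  3.17] turn 0.6
```

Emit:
apply_moves(
  series=[
    {"dx": -0.5, "dy": 0.8, "dz": 0.8, "turn": 0, "claw": 255},
  ],
)

```text
t: 20.55
tcp_pos: [572.2, -29.5, 172.7]
tool_rot: [1.0, -0.002, 0.023, 0.012]
force: [1.1, 1.7, 0.9]
opening: 0.001
```

Run:
```python
from h import *
hold(2);to(569,-40,146,-1)
```

```text
t 20.65 tcp [568.7 -33.7 169.7] yaw -0.42 tilt 2.69 F [-0.1  0.2 -0.1] op 0.002 -> d [-0.06  0.57  2.39] d after turn [0.04 0.63 2.37] turn 0.58
```

Emit:
apply_moves(
  series=[
    {"dx": -0.2, "dy": 0.2, "dz": 1.6, "turn": 0, "claw": 255},
  ],
)

```text
t: 20.73
tcp_pos: [570.4, -35.5, 157.5]
tool_rot: [1.0, -0.004, 0.023, 0.014]
force: [0.5, 0.2, 1.2]
opening: -0.003
```

Run:
```python
from h import *
hold(2);to(569,-40,146,-1)
```

```text
t 20.83 tcp [565.9 -36.8 152.7] yaw -0.46 tilt 2.57 F [-0.9  0.2 -0.5] op 0.002 -> d [0.29 0.3  0.69] d after turn [0.32 0.32 0.67] turn 0.54
```

Now press down past 146.

Emit:
apply_moves(
  series=[
    {"dx": 0.2, "dy": 0, "dz": 1.2, "turn": 0, "claw": 255},
  ],
)

```text
t: 20.92
tcp_pos: [569.9, -37.0, 143.8]
tool_rot: [1.0, -0.005, 0.019, 0.014]
force: [-17.6, 1.3, 69.6]
opening: -0.002
```

Run:
```python
from h import *
hold(3);to(569,-40,146,-1)
```

```text
t 21.07 tcp [569.7 -36.8 145.4] yaw -0.47 tilt 2.71 F [-8.6 -0.8 21.2] op -0.001 -> d [-0.06  0.32 -0.05] d after turn [-0.06  0.32 -0.06] turn 0.53
```

Emit:
apply_moves(
  series=[
    {"dx": 0, "dy": 0, "dz": -2.0, "turn": 0, "claw": 255},
    {"dx": -1.0, "dy": 0, "dz": -4.0, "turn": 0, "claw": 255},
    {"dx": -2.0, "dy": 0, "dz": -3.6, "turn": 0, "claw": 255},
    {"dx": -2.0, "dy": 0, "dz": -3.6, "turn": 0, "claw": 255},
    {"dx": -2.0, "dy": 0, "dz": -3.6, "turn": 0, "claw": 255},
  ],
)

```text
t: 21.48
tcp_pos: [491.6, -30.3, 310.5]
tool_rot: [1.0, -0.004, 0.012, 0.012]
force: [0.5, -0.7, 0.8]
opening: 0.0
```

Run:
```python
from h import *
hold(2);to(569,-40,146,-1);rel("s22");look("s23")
P=np.load("pics/s22.npz")["P"]
m=(P[...,0]>564)&(P[...,0]<580)&(P[...,1]>-100)&(P[...,1]<85)&(P[...,2]>118)&(P[...,2]<170);Q=P[m]
for y in range(-100,85,20):
    q=Q[(Q[:,1]>=y)&(Q[:,1]<y+20)];print(y,len(q),q[:,2].min().round(0) if len(q) else '',np.percentile(q[:,2],95).round(0) if len(q) else '')
p=cv2.imread("pics/s22.png")[130:330,250:450]; cv2.imwrite("pics/c22.png",cv2.resize(p,None,fx=3,fy=3,interpolation=2))
```

```text
t 21.58 tcp [494.5 -29.9 316.4] yaw -0.41 tilt 2.68 F [ 1.2 -0.   0.4] op 0.001 -> d [ 6.83  0.45 17.32] d after turn [ 7.47  0.88 17.04] turn 0.59
shift needed: leg xy [nan nan] bar near yz [-236.8 -215.3] bar far yz [nan nan]
leg 7 [633.6  18.7  79. ]
ball [629.9  16.1  74.9] 9
paddle [665.2 -37.1  73.5] 21
-100 53 125.0 148.0
-80 23 130.0 149.0
-60 27 124.0 148.0
-40 26 125.0 148.0
-20 23 127.0 149.0
0 26 129.0 149.0
20 19 125.0 149.0
40 24 126.0 148.0
60 34 126.0 148.0
80 2 135.0 142.0
  return _methods._mean(a, axis=axis, dtype=dtype,
  ret = um.true_divide(
h.py:50: RuntimeWarning: Mean of empty slice.
  o.append(Q.mean(0)[:2])
h.py:54: RuntimeWarning: Mean of empty slice.
  o.append(b.mean(0)-np.array([0,b.mean(0)[0]*.083,0]))
```

View pics/c22.png

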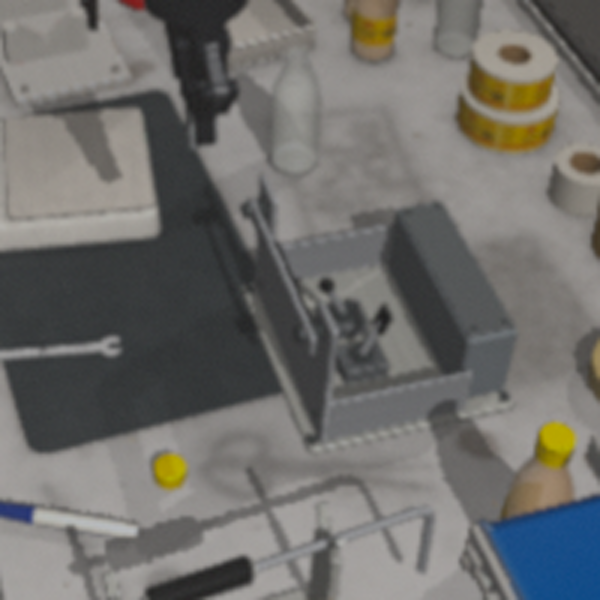

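```bash
python3 -c "
from h import *
print(manip.observe()['qvel'].round(3)); print(ticket.job_done())"
```

```text
[-0.01   0.057  0.012  0.041  0.006 -0.002 -0.003]
the job is handed in; nothing more can be done
None
```

I carried out every step and handed the job in at about 22 s; the interface gives no verdict. I used the rod to pull the ball lever over, put the rod back in its rest, then swung the keeper across with the shut fingers and pressed it down.

What the last checks showed:
- **Ball lever:** the ball moved 36 mm and did not move further on an extra 5 mm pull. That puts the joint at about 0.83–0.90 rad, above the 0.78 needed.
- **Paddle lever:** it stayed within about 1 mm of where it was in the side view, which is the camera noise.
- **Keeper:** its top edge reads 148–149 mm along its whole length, so it is level. The reading is 2–3 mm above the nominal 146, in line with the calibration error, and pressing met a hard stop with the fingertips at about 145 mm. I did not see the slot on the second bolt up close.
- **Rod:** measured just after I let go, it was within about 1 mm of its starting place, bent end hanging down. At the end I only saw it in the picture, still lying in the rest; the numeric recheck failed because the measuring window was in the wrong place.
- **Bottles and cap:** they look undisturbed in the last picture; I did not measure them.

Two points to note:
- **Press force:** it peaked at about 70 N at the wrist, below the 120 N limit, and came from the fingers rather than the gripper's body.
- **Arm at hand-in:** it was still settling slightly, but well clear of everything.

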